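# Build the slide-case column and draw the document camera out over it

### The job

On the lab-class desk, set the orange slide case squarely on the grey one and then the blue one squarely on the orange, putting each down gently and leaving the grey case where it stands. Then push the document camera's red lock button fully down, take the black knob on the camera head and draw the boom out until its red pointer lines up with the green clip on the scale, so that the camera looks down on the column. The boom springs back if let go: finish while still holding the knob with the pointer at the clip, and do not disturb the test-tube rack, flask and jar in the tray.

Things in the scene. Friction and masses are not known exactly. Their poses are not given: they have to be found in the camera images.
- case_grey: grey closed slide case, a plain box 56 mm (x) by 86 mm (y) by 30 mm high with a flat top, 0.3 kg, loose on the desk; it is the foot of the column and stands below the place where the camera head comes when the pointer is at the clip. Origin: centre of its underside; z up; its y runs roughly along the boom
- case_orange: orange closed slide case, same box 56 (x) by 86 (y) by 30 mm high, about 0.2 kg, loose on the desk. Origin: centre of its underside, z up. Best gripped across its 56 mm x width
- case_blue: blue closed slide case, same box 56 (x) by 86 (y) by 30 mm high, about 0.2 kg, loose on the desk; may have swapped places with the orange one. Origin: centre of its underside, z up
- stand: document camera stand, fixed to the desk. Origin: on the desk below the middle of the boom housing; its y is the direction in which the boom extends (level), z up. Foot plate 130 (x) by 170 (y) by 18 mm, centred at y -20 mm. Grey boom housing 40 mm wide, 260 mm long in y (-130 to +130 mm), from 150 to 186 mm above the desk. White scale plate along its +x side, x 20 to 56 mm, top at 172 mm, y -125 to +115 mm, with a black tick every 10 mm
- boom (a joint): extension of the boom in m along the stand's +y: 0 fully in (start), 0.18 fully out. A return spring pulls it in with about 3 N at 0 and 6 N at 0.18. Locked (about 1.5 mm of play) until the lock button is down
- lock (a joint): travel of the red lock button in m: 0 up (locked), 0.008 fully down. It needs about 4 N, moves straight down and stays down by friction; the boom is free from about 0.005 on
- lock_top (a point): centre of the top face of the red lock button, 24 mm across, on top of the housing, 204 mm above the desk when up (18 mm proud of the housing; its black collar, 34 mm across, is 4 mm high), at x 0, y +95 mm in the stand's frame
- knob_grip (a point): grip point on the axis of the camera head's black upright round knob, 24 mm across, from 195 to 240 mm above the desk; this point is at 222 mm, in the stand's frame at x 0, y +165 mm with the boom fully in, and moves with the boom. Below the knob is the white camera head, an upright drum 48 mm across, from 140 to 195 mm above the desk, lens below
- pointer (a point): mid-length of the red pointer bar of the boom (34 mm long in the stand's x, 6 mm wide) above the scale plate; moves along the stand's y with the boom, 265 mm behind the knob's axis
- clip_mark (a point): middle of the green setting clip (10 mm wide along the scale, fixed) on the outer edge of the scale plate; its axes are those of the stand. The pointer is to be at the same place along the stand's y, 100 to 160 mm from where it starts
- rack: white test-tube rack with tubes, 60 by 120 mm, 94 mm high, loose in the tray; bystander. Origin: centre of its underside
- flask: clear glass bottle with black cap, 68 mm across, 130 mm high, loose in the tray; bystander. Origin: centre of its underside
- jar: clear jar with lid and pale label, 72 mm across, 85 mm high, loose in the tray; bystander. Origin: centre of its underside
- tray: shallow stainless tray 240 (x) by 200 (y) by 22 mm high, fixed on the desk. Origin: centre of its underside
There are look-alikes about, which are no part of the job. What is shaped like the case_grey but pink or yellow is not meant.

How it is judged:
By the outcome, as a careful person would: the job done as asked, in the order asked, and still so for the second after the job is handed in, while the arm keeps its last pose, push and grip.
It also fails if it takes over 72 s, if anything falls off the work surface, if the arm or the gripper's body presses on something with over 40 N, if the wrist force passes 120 N, or if a joint passes its speed limit or range.

### The arm

A 7-joint arm with a two-finger parallel gripper is mounted at the origin on the work surface. World frame = base frame: x ahead of the robot, y to its left, z up, the work surface at z = 0. Lengths are in m, angles in degrees, forces in N, time in s.
With the tool pointing down it reaches from about 0.425 to 0.875 m from the base axis. Payload 8.4 kg.
Tool frame: the origin (TCP) lies midway between the tips of the shut fingers; the grasp point (between the pads) lies 19 mm behind it; z points along the fingers, x is the direction in which the jaws open and shut, and the axes are right-handed (so a half turn about z gives the same grasp; the last joint's range is limited). The gripper opens to 85 mm and grips with 20 to 120 N. Pads are 22 mm wide; open, the fingers measure 114 mm over their backs; the gripper's body (76 mm by 85 mm) begins 54 mm behind the grasp point. The pads swing forward as they close: fully open they stand 13 mm farther back than shut.
Start: joints at [-68.881, 19.091, 2.286, 83.961, -0.768, 76.965, -3.352], TCP at [0.293, 0.58, 0.231] pointing down, gripper open.
Joint ranges: [-147.57, 147.57], [-21.85, 119.76], [-74.77, 79.35], [14.55, 137.4], [-85.83, 265.84], [4.83, 119.75], [-152.11, 152.11]. Speed limits (degrees/s): [127.2, 127.2, 159.86, 159.86, 180, 180, 180].

### API

Orientations are given as a 3x3 rotation matrix whose columns are the frame's x, y, z axes.
In Python, from cell import read_state, optics, ticket gives the robot as it stands.
- The arm moves only by the tool play_rows, never from a script. Its argument "increments" is one flat list of numbers, 7 for each row, row after row: the shift along the tool's x, y, z in units of 80 mm (1.0 is 80 mm), then the turn, a rotation vector about the tool's x, y, z in units of pi rad (1.0 is pi rad), then the gripper command: -1 is shut, 1 is fully open, values between are in proportion. In form: [tx, ty, tz, rx, ry, rz, jaw, tx, ty, tz, rx, ry, rz, jaw, ...]. A call has 1 to 8 rows; each row is the pose to reach, as a shift and turn from the pose commanded when the call began, along the tool's axes at that moment, turning the shorter way round; what a row does not reach only later rows make up. A row lasts 1/12 s, in which the tool goes at most 41.7 mm and 7.16 degrees, less where a joint would pass 70% of its speed; a pose out of reach is approached as far as the arm can. A call with a number of a shift or a turn outside -1 to 1 is refused whole. A call with a gripper value outside its range is refused whole. The fingers move at their own pace and stop on an object; "grip_force" is the grip in N (left out, the last holds). Time passes only in rows, so rows that repeat a pose let the fingers close. It gives the time, the measured TCP pose, the force and the opening at its end, in the units of the state.
- read_state(): the state, without advancing time (a new reading comes with each control period).
- optics.read_camera(name): name is "side" or "top" or "wrist"; returns a dict with "image" (420x560x3 uint8, red, green, blue), "vertical_fov" (degrees; the focal length in pixels is half the picture's height over the tangent of half this angle, whatever the lens; pixels are square), "cx", "cy" (the principal point, pixels), "eye" and "attitude" of the camera in the world. Camera axes: x right, y down, z forward; pixel columns grow to the right and rows downward; lengths in m; the calibration is good to about 2 mm. A picture is of the moment at which its call begins. There is no depth.
- ticket.job_done(): hands the job in, once; it reports no verdict.
The state is a dict: "time": time; "joints": joint angles; "dq": joint speeds; "joint_torque": joint torques, N m; "tcp_pos": TCP position; "orientation": TCP orientation; "force": force on the tool from outside, world axes, zero at the start; "ft_torque": the same for the moment, N m; "gripper_width": finger opening in m.
Only numpy, scipy, OpenCV 4.12 (cv2) and the standard library are available. Lean on these libraries where they do the work, as an engineer would, in place of code of your own. Each camera call takes 0.05 s, during which the arm holds its last target. There are 200 camera calls.

## Working session

There is one attempt and no reset: what is moved stays moved. The work goes in short steps, Python scripts to look and compute and a tool call to move; the robot and the scene stay as the last step left them, time stands still between calls to the robot, and variables do not carry over. Pictures are saved under pics/ and viewed, about 8 in all and at most 12, crops included, and the job is handed in when it is done.

Besides the shell and the picture viewer there is one more tool, called after ">>>" as a command line: name --argument value ..., lists and objects as JSON in quotes. play_rows: Moves the arm, as the interface text tells. Shifts and turns lie within -1 to 1; 1 stands for 80 mm of shift or pi rad of turn. Its arguments: {"type":"object","properties":{"increments":{"type":"array"},"grip_force":{"type":"number"}},"required":["increments"]}

```bash
mkdir -p pics
cat > h.py <<'E'
import numpy as np, cv2, json
from cell import read_state, optics, ticket
def shot(n,f):
    c=optics.read_camera(n); cv2.imwrite('pics/'+f+'.png',c['image'][:,:,::-1])
    d={k:np.array(v).tolist() for k,v in c.items() if k!='image'}
    json.dump(d,open('pics/'+f+'.json','w')); return c
def load(f):
    c=json.load(open('pics/'+f+'.json')); c['image']=cv2.imread('pics/'+f+'.png')[:,:,::-1]; return c
def foc(c): return 210/np.tan(np.radians(c['vertical_fov']/2))
def ray(c,u,v,z):
    d=np.array(c['attitude'])@np.array([(u-c['cx'])/foc(c),(v-c['cy'])/foc(c),1]); e=np.array(c['eye'])
    return e+d*(z-e[2])/d[2]
def proj(c,p):
    q=np.array(c['attitude']).T@(np.array(p)-np.array(c['eye'])); return np.array([c['cx'],c['cy']])+foc(c)*q[:2]/q[2]
E
python3 - <<'E'
from h import *
for n in ('side','top'):
    c=shot(n,n+'0'); print(n,c['vertical_fov'],c['cx'],c['cy'],c['eye'],np.round(c['attitude'],3).tolist())
s=read_state(); print(s['tcp_pos'],np.round(s['orientation'],3).tolist(),s['force'],s['gripper_width'],s['time'])
E
```

```text
side 42.933127032106434 274.74848272888096 211.68822432992428 [ 0.02455899 -0.77366     1.11531307] [[0.844, -0.387, 0.373], [-0.537, -0.586, 0.607], [-0.016, -0.712, -0.702]]
top 45.17939326659887 287.426511076795 213.17861908556876 [0.2612293  0.05807129 1.43902555] [[0.025, -0.978, 0.206], [-1.0, -0.026, 0.001], [0.004, -0.206, -0.978]]
[0.29291986 0.57980461 0.23050845] [[0.451, 0.893, -0.001], [0.893, -0.451, -0.001], [-0.001, 0.0, -1.0]] [0.60783334 0.55611571 0.20121415] 0.08555316813683245 0.1
```

View pics/top0.png

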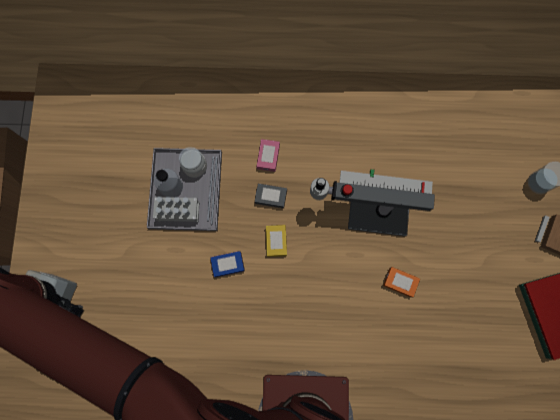

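View pics/side0.png

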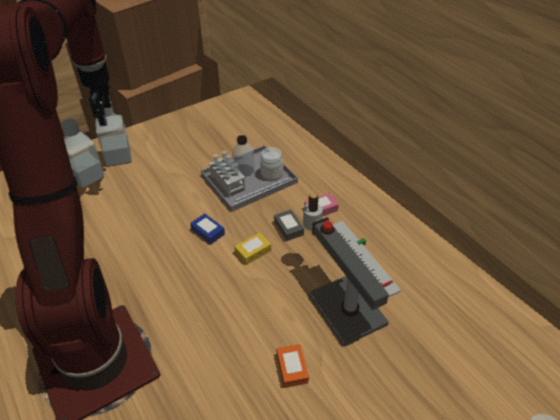

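Top view: grey case (271,195); look-alikes are pink (268,155) and yellow (276,241). Orange is at (402,282), blue at (228,264). The lock button is at (347,190), knob (320,184), pointer (423,187) and clip (372,173). Next I'll measure by colour and check one close composite crop.

```bash
cat >> h.py <<'E'
from scipy.optimize import least_squares
def hullmom(pts):
    h=cv2.convexHull(np.float32(pts)); m=cv2.moments(h); a=m['m00']
    return np.array([m['m10']/a,m['m01']/a,m['mu20']/a,m['mu02']/a,m['mu11']/a,a])
def mask(c,col,roi):
    im=np.ascontiguousarray(c['image']); hsv=cv2.cvtColor(im,cv2.COLOR_RGB2HSV).astype(int); H,S,V=hsv[...,0],hsv[...,1],hsv[...,2]
    m={'orange':(H<13)&(S>185)&(V>110),'blue':(H>105)&(H<130)&(S>120)&(V>40),'red':((H<6)|(H>174))&(S>170)&(V>80),'green':(H>45)&(H<85)&(S>110)&(V>60),'grey':(S<70)&(V<1000)}[col].astype(np.uint8)
    r=np.zeros_like(m); x0,y0,x1,y1=roi; r[y0:y1,x0:x1]=m[y0:y1,x0:x1]
    n,l,st,ce=cv2.connectedComponentsWithStats(r); i=1+np.argmax(st[1:,4]); return (l==i),st[i],ce[i]
def box(p,z0=0,h=.03):
    x,y,t=p; c,s=np.cos(t),np.sin(t)
    return [(x+c*a*.028-s*b*.043,y+s*a*.028+c*b*.043,z) for a in(-1,1) for b in(-1,1) for z in(z0,z0+h)]
def maskpts(m):
    v,u=np.nonzero(m); return np.concatenate([np.c_[u+a,v+b] for a in(-.5,.5) for b in(-.5,.5)])
def fitbox(obs,p0,z0=0):
    "obs: list of (camera, mask)"
    ms=[(c,hullmom(maskpts(m))) for c,m in obs]
    def f(p):
        r=[]
        for c,o in ms:
            q=hullmom([proj(c,k) for k in box(p,z0)]); r+=list(q[:2]-o[:2])+list((q[2:5]-o[2:5])/10)
        return r
    return least_squares(f,p0,diff_step=1e-4)
E
python3 - <<'E'
from h import *
t,s=load('top0'),load('side0')
R={'orange':((375,255,430,305),(265,335,320,395)),'blue':((200,245,255,285),(180,205,235,250)),'grey':((245,175,297,215),(268,203,308,245))}
for k,(a,b) in R.items():
    ma,mb=mask(t,k,a),mask(s,k,b); p0=ray(t,*ma[2],.02)
    print(k,ma[1],mb[1],'top-only',p0.round(3),'side',ray(s,*mb[2],.02).round(3))
    for y in(0,.4,-.4):
        r=fitbox([(t,ma[0]),(s,mb[0])],[p0[0],p0[1],y]); print('  ',r.x.round(4),np.degrees(r.x[2]).round(1),round(r.cost,2),r.fun.round(1))
A=cv2.resize(t['image'][160:245,300:440],None,fx=4.2,fy=4.2,interpolation=2)
B=cv2.resize(s['image'][185:310,265:405],None,fx=2.0,fy=2.0,interpolation=2)
C=cv2.resize(t['image'][175:215,245:300],None,fx=5,fy=5,interpolation=2)
o=np.zeros((620-20,600,3),np.uint8); o[:A.shape[0],:A.shape[1]]=A[:, :600]; h=min(B.shape[0],600-A.shape[0]); o[A.shape[0]:A.shape[0]+h,:B.shape[1]]=B[:h]
h=min(C.shape[0],600-A.shape[0]); o[A.shape[0]:A.shape[0]+h,300:300+C.shape[1]]=C[:h]
cv2.imwrite('pics/comp.png',o[:,:,::-1])
for col,ra,rb in(('red',(335,180,358,200),(318,218,338,238)),('red',(412,176,430,198),(375,272,398,292)),('green',(360,165,380,180),(355,235,370,248))):
    print(col,mask(t,col,ra)[1:],mask(s,col,rb)[1:])
E
```

```text
orange [397 270  20  23  45] [277 345  31  38 441] top-only [ 0.38  -0.285  0.02 ] side [ 0.374 -0.263  0.02 ]
   [ 0.3773 -0.2672 -0.455 ] -26.1 48.78 [-5.   0.2  6.   2.3  1.   2.3  3.3  0.   3.8 -0.1]
   [ 0.3773 -0.2672 -0.4248] -24.3 48.84 [-5.   0.2  6.1  2.1  0.9  2.3  3.3  0.2  3.7  0.2]
   [ 0.3773 -0.2672 -0.4804] -27.5 48.78 [-5.   0.2  5.9  2.4  1.   2.3  3.3 -0.1  3.9 -0.3]
blue [211 252  33  25 351] [191 215  32  24 213] top-only [0.409 0.226 0.02 ] side [0.411 0.225 0.02 ]
   [0.4122 0.2293 0.1946] 11.1 4.72 [-1.  -0.6  0.3  0.1  0.1  0.1  1.6  1.3  1.9  0.4]
   [0.4122 0.2293 0.1963] 11.2 4.72 [-1.  -0.6  0.3  0.1  0.1  0.1  1.6  1.3  1.9  0.4]
   [0.4122 0.2293 0.1944] 11.1 4.72 [-1.  -0.6  0.3  0.1  0.1  0.1  1.6  1.3  1.9  0.4]
grey [255 184  32  24 612] [275 210  29  30 547] top-only [0.612 0.111 0.02 ] side [0.612 0.108 0.02 ]
   [6.133e-01 1.111e-01 2.000e-04] 0.0 1.18 [-0.3 -0.2 -0.1 -0.  -0.5  0.   0.4  1.3  0.1  0.4]
   [ 0.6133  0.1112 -0.1548] -8.9 0.45 [-0.3 -0.2 -0.   0.1  0.1 -0.   0.4  0.4  0.6  0.2]
   [ 0.6133  0.1112 -0.1556] -8.9 0.45 [-0.3 -0.2 -0.   0.1  0.1 -0.   0.4  0.4  0.6  0.2]
red (array([343, 185,   9,   9,  62], dtype=int32), array([347.25806452, 188.74193548])) (array([323, 222,   9,   8,  59], dtype=int32), array([327.33898305, 225.13559322]))
red (array([422, 183,   2,   9,  15], dtype=int32), array([422.4, 186.4])) (array([383, 282,   8,   4,  12], dtype=int32), array([386.58333333, 283.33333333]))
green (array([370, 170,   4,   7,  19], dtype=int32), array([371.52631579, 172.68421053])) (array([359, 239,   7,   5,  23], dtype=int32), array([362.04347826, 240.73913043]))
```

View pics/comp.png

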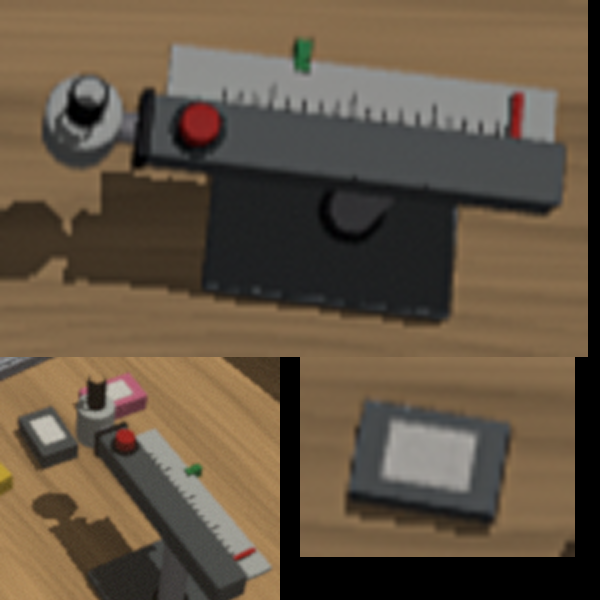

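The crop confirms the grey case with its white label, and the plate corners are clear. Next I'll fit the stand pose and fix the orange mask.

Run:
```python
from h import *
t,s=load('top0'),load('side0')
T=lambda u,v:((u+.5)/4.2-.5+300,(v+.5)/4.2-.5+160); S=lambda u,v:((u+.5)/2-.5+265,(v-357+.5)/2-.5+185)
O=[(t,(0,.095,.204),(347.3,188.7)),(s,(0,.095,.204),(327.3,225.1)),(t,(.056,.115,.172),T(172,45)),(t,(.056,-.125,.172),T(556,92)),(t,(.02,-.13,.186),T(565,145)),
 (s,(.056,.115,.172),S(150,431)),(s,(.056,-.125,.172),S(270,567)),(t,(0,.165,.24),T(88,88)),(s,(0,.165,.24),S(96,377))]
def W(p,q): c,n=np.cos(p[2]),np.sin(p[2]); return (p[0]+c*q[0]-n*q[1],p[1]+n*q[0]+c*q[1],q[2])
f=lambda p:np.concatenate([proj(c,W(p,q))-o for c,q,o in O])
r=least_squares(f,[.62,-.12,0],loss='soft_l1'); p=r.x; print('stand',p.round(4),np.degrees(p[2]),f(p).reshape(-1,2).round(1).tolist())
def loc(w): d=np.array(w[:2])-p[:2]; c,n=np.cos(p[2]),np.sin(p[2]); return (np.array([c*d[0]+n*d[1],-n*d[0]+c*d[1]])*1e3).round(1)
print('pointer',loc(ray(t,422.6,186.8,.176)),loc(ray(s,386.6,283.3,.176)),'clip',loc(ray(t,371.5,172.7,.178)),loc(ray(s,362,240.7,.178)))
print('lock',W(p,(0,.095,.204)),'knob',W(p,(0,.165,.222)),'grey local',loc((.6133,.1112)))
im=np.ascontiguousarray(t['image']); hsv=cv2.cvtColor(im,cv2.COLOR_RGB2HSV)
print(hsv[274,388:420].tolist())
```

```text
stand [ 0.5791 -0.1841 -0.1025] -5.871662429471548 [[-0.2, 0.0], [-0.4, -0.8], [-0.3, -0.1], [-0.1, 0.2], [0.3, -0.2], [1.9, -1.1], [0.1, 0.6], [-0.0, 0.9], [0.1, 0.6]]
pointer [  38. -101.] [ 39.4 -98.1] clip [58.1 34.1] [60.1 31.5]
lock (np.float64(0.5887762043275664), np.float64(-0.08964609588969312), 0.204) knob (np.float64(0.5959372435435802), np.float64(-0.02001334844033051), 0.222) grey local [  3.8 297.3]
[[7, 100, 94], [11, 181, 166], [11, 183, 169], [11, 181, 166], [11, 181, 166], [11, 185, 165], [11, 174, 166], [11, 91, 159], [60, 3, 154], [75, 3, 156], [23, 6, 157], [13, 39, 158], [10, 84, 161], [10, 126, 162], [11, 168, 164], [11, 182, 164], [11, 185, 165], [11, 189, 166], [11, 189, 165], [11, 183, 167], [13, 183, 163], [12, 175, 141], [12, 147, 132], [14, 126, 134], [16, 113, 129], [17, 103, 129], [16, 104, 130], [17, 106, 130], [16, 107, 131], [16, 106, 132], [16, 107, 131], [17, 107, 131]]
```

```bash
sed -i "s/(H<13)&(S>185)&(V>110)/(H<15)\&(S>160)\&(V>110)/" h.py
cat >> h.py <<'E'
def Rd(th): c,s=np.cos(np.radians(th)),np.sin(np.radians(th)); return np.array([[c,s,0],[s,-c,0],[0,0,-1.]])
def yaw(R): return np.degrees(np.arctan2(R[1][0],R[0][0]))
def plan(targets,start=None,step=.078,dec=3):
    "targets: (x,y,z,yaw) waypoints; prints per-call rows [tx ty tz 0 0 rz], relative to last commanded pose"
    s=read_state(); 
    if start is None: p,th=np.array(s['tcp_pos']),yaw(s['orientation'])
    else: p,th=np.array(start[:3],float),start[3]
    for x in targets:
        d=np.array(x[:3])-p; dth=(x[3]-th+180)%360-180
        n=max(1,int(np.ceil(max(np.abs(d).max(),np.linalg.norm(d[:2])*.99)/step)),int(np.ceil(abs(dth)/50)))
        for i in range(n,0,-1):
            d=np.array(x[:3])-p; dth=(x[3]-th+180)%360-180
            u=np.round(Rd(th).T@d/i/.08,dec); rz=np.round(-dth/i/180,dec)
            p=p+Rd(th)@u*.08; th-=rz*180
            print([float(k) for k in u]+[0,0,float(rz)],'rows>=',max(int(np.ceil(np.linalg.norm(u)*80/41.7)),int(np.ceil(abs(rz)*180/7.16))),'->',p.round(3),round(th,1))
E
python3 - <<'E'
from h import *
t,s=load('top0'),load('side0')
ma,mb=mask(t,'orange',(375,255,430,305)),mask(s,'orange',(265,335,320,395)); print(ma[1],mb[1])
for y in(0,-.4,-1):
    r=fitbox([(t,ma[0]),(s,mb[0])],[.377,-.27,y]); print(r.x.round(4),np.degrees(r.x[2]),r.cost,r.fun.round(1))
plan([(.35,.5,.26,45),(.43,.25,.26,15),(.45,0,.26,-5),(.38,-.269,.2,-25)])
E
```

```text
[385 267  35  30 343] [277 344  32  39 511]
[ 0.3763 -0.2608 -0.2895] -16.584596458860293 8.054022302936628 [-1.8 -0.9  0.9 -0.1 -0.2  0.2  1.6  0.7  2.6  1. ]
[ 0.3763 -0.2608 -0.2989] -17.127444813788493 8.052950777815045 [-1.8 -0.9  0.8 -0.  -0.2  0.2  1.6  0.6  2.7  1. ]
[ 0.3763 -0.2608 -0.2928] -16.774405183345635 8.052515275748258 [-1.8 -0.9  0.9 -0.  -0.2  0.2  1.6  0.7  2.7  1. ]
[-0.284, 0.543, -0.184, 0, 0, 0.051] rows>= 2 -> [0.321 0.54  0.245] 54.0
[-0.194, 0.582, -0.185, 0, 0, 0.05] rows>= 2 -> [0.35 0.5  0.26] 45.0
[-0.376, 0.729, 0.0, 0, 0, 0.042] rows>= 2 -> [0.37  0.438 0.26 ] 37.5
[-0.277, 0.772, 0.0, 0, 0, 0.042] rows>= 2 -> [0.39  0.375 0.26 ] 29.9
[-0.173, 0.802, 0.0, 0, 0, 0.041] rows>= 2 -> [0.41  0.313 0.26 ] 22.5
[-0.068, 0.818, 0.0, 0, 0, 0.042] rows>= 2 -> [0.43 0.25 0.26] 15.0
[-0.141, 0.771, 0.0, 0, 0, 0.028] rows>= 2 -> [0.435 0.187 0.26 ] 9.9
[-0.073, 0.78, 0.0, 0, 0, 0.028] rows>= 2 -> [0.44  0.125 0.26 ] 4.9
[-0.004, 0.784, 0.0, 0, 0, 0.027] rows>= 2 -> [0.445 0.062 0.26 ] 0.0
[0.062, 0.781, 0.0, 0, 0, 0.028] rows>= 2 -> [ 0.45 -0.    0.26] -5.0
[-0.144, 0.857, 0.188, 0, 0, 0.028] rows>= 2 -> [ 0.433 -0.067  0.245] -10.1
[-0.069, 0.866, 0.187, 0, 0, 0.028] rows>= 2 -> [ 0.415 -0.135  0.23 ] -15.1
[0.008, 0.868, 0.188, 0, 0, 0.027] rows>= 2 -> [ 0.398 -0.202  0.215] -20.0
[0.081, 0.865, 0.187, 0, 0, 0.028] rows>= 2 -> [ 0.38  -0.269  0.2  ] -25.0
```

>>> play_rows --increments '[-0.284, 0.543, -0.184, 0, 0, 0.051, 1, -0.284, 0.543, -0.184, 0, 0, 0.051, 1, -0.284, 0.543, -0.184, 0, 0, 0.051, 1]'

```text
time: 0.35
tcp_pos: [0.3252, 0.5376, 0.2471]
orientation: [[0.594, 0.805, 0.002], [0.805, -0.594, -0.0], [0.001, 0.002, -1.0]]
force: [0.5, -0.2, -0.0]
gripper_width: 0.0854
```

>>> play_rows --increments '[-0.194, 0.582, -0.185, 0, 0, 0.05, 1, -0.194, 0.582, -0.185, 0, 0, 0.05, 1, -0.194, 0.582, -0.185, 0, 0, 0.05, 1]'

```text
time: 0.6
tcp_pos: [0.3533, 0.4979, 0.2619]
orientation: [[0.712, 0.703, 0.002], [0.703, -0.712, 0.0], [0.002, 0.001, -1.0]]
force: [0.2, -1.0, -0.5]
gripper_width: 0.0853
```

>>> play_rows --increments '[-0.376, 0.729, 0, 0, 0, 0.042, 1, -0.376, 0.729, 0, 0, 0, 0.042, 1, -0.376, 0.729, 0, 0, 0, 0.042, 1]'

```text
time: 0.85
tcp_pos: [0.3727, 0.4334, 0.2608]
orientation: [[0.797, 0.604, 0.001], [0.604, -0.797, -0.002], [-0.0, 0.002, -1.0]]
force: [1.9, -0.6, 0.6]
gripper_width: 0.0853
```

>>> play_rows --increments '[-0.277, 0.772, 0, 0, 0, 0.042, 1, -0.277, 0.772, 0, 0, 0, 0.042, 1, -0.277, 0.772, 0, 0, 0, 0.042, 1]'

```text
time: 1.1
tcp_pos: [0.3924, 0.3708, 0.2608]
orientation: [[0.869, 0.494, 0.001], [0.494, -0.869, -0.002], [-0.0, 0.002, -1.0]]
force: [1.3, 0.1, 0.5]
gripper_width: 0.0852
```

>>> play_rows --increments '[-0.173, 0.802, 0, 0, 0, 0.041, 1, -0.173, 0.802, 0, 0, 0, 0.041, 1, -0.173, 0.802, 0, 0, 0, 0.041, 1]'

```text
time: 1.35
tcp_pos: [0.4121, 0.3084, 0.2608]
orientation: [[0.926, 0.379, 0.001], [0.379, -0.926, -0.001], [0.0, 0.001, -1.0]]
force: [-0.1, -0.0, -0.4]
gripper_width: 0.0854
```

>>> play_rows --increments '[-0.068, 0.818, 0, 0, 0, 0.042, 1, -0.068, 0.818, 0, 0, 0, 0.042, 1, -0.068, 0.818, 0, 0, 0, 0.042, 1]'

```text
time: 1.6
tcp_pos: [0.4319, 0.2459, 0.2609]
orientation: [[0.967, 0.253, 0.001], [0.253, -0.967, -0.001], [0.0, 0.001, -1.0]]
force: [1.0, 0.1, 0.6]
gripper_width: 0.0854
```

>>> play_rows --increments '[-0.141, 0.771, 0, 0, 0, 0.028, 1, -0.141, 0.771, 0, 0, 0, 0.028, 1, -0.141, 0.771, 0, 0, 0, 0.028, 1]'

```text
time: 1.85
tcp_pos: [0.4359, 0.1841, 0.2609]
orientation: [[0.986, 0.169, 0.0], [0.169, -0.986, -0.001], [0.0, 0.001, -1.0]]
force: [0.2, -0.3, -0.3]
gripper_width: 0.0855
```

Run:
```python
from h import *
s=read_state(); print(s['time'],s['tcp_pos'],yaw(s['orientation']),s['joints'],s['force'])
plan([(.44,0,.26,-5),(.376,-.265,.2,-20)],start=(.435,.187,.26,9.9))
```

```text
1.85 [0.43586245 0.1841333  0.26091169] 9.734127855104774 [-50.29638634  -3.6565846   21.15052271 105.88812896   1.38653772
  77.53341551 -19.7505334 ] [ 0.24181776 -0.32468637 -0.26353174]
[-0.113, 0.771, 0.0, 0, 0, 0.028] rows>= 2 -> [0.437 0.125 0.26 ] 4.9
[-0.045, 0.778, 0.0, 0, 0, 0.027] rows>= 2 -> [0.438 0.062 0.26 ] 0.0
[0.02, 0.78, 0.0, 0, 0, 0.028] rows>= 2 -> [ 0.44 -0.    0.26] -5.0
[-0.126, 0.842, 0.188, 0, 0, 0.021] rows>= 2 -> [ 0.424 -0.066  0.245] -8.8
[-0.071, 0.849, 0.187, 0, 0, 0.021] rows>= 2 -> [ 0.408 -0.132  0.23 ] -12.6
[-0.015, 0.852, 0.188, 0, 0, 0.021] rows>= 2 -> [ 0.392 -0.199  0.215] -16.4
[0.042, 0.851, 0.187, 0, 0, 0.02] rows>= 2 -> [ 0.376 -0.265  0.2  ] -20.0
```

>>> play_rows --increments '[-0.113, 0.771, 0, 0, 0, 0.028, 1, -0.113, 0.771, 0, 0, 0, 0.028, 1, -0.113, 0.771, 0, 0, 0, 0.028, 1]'

```text
time: 2.1
tcp_pos: [0.4372, 0.1221, 0.261]
orientation: [[0.997, 0.082, 0.0], [0.082, -0.997, -0.0], [0.0, 0.0, -1.0]]
force: [-0.1, 0.0, 0.1]
gripper_width: 0.0856
```

>>> play_rows --increments '[-0.045, 0.778, 0, 0, 0, 0.027, 1, -0.045, 0.778, 0, 0, 0, 0.027, 1, -0.045, 0.778, 0, 0, 0, 0.027, 1]'

```text
time: 2.35
tcp_pos: [0.4389, 0.06, 0.261]
orientation: [[1.0, -0.002, 0.0], [-0.002, -1.0, -0.0], [0.0, 0.0, -1.0]]
force: [-0.6, -0.2, 0.4]
gripper_width: 0.0856
```

>>> play_rows --increments '[0.02, 0.78, 0, 0, 0, 0.028, 1, 0.02, 0.78, 0, 0, 0, 0.028, 1, 0.02, 0.78, 0, 0, 0, 0.028, 1]'

```text
time: 2.6
tcp_pos: [0.4405, -0.0023, 0.2611]
orientation: [[0.996, -0.09, 0.001], [-0.09, -0.996, -0.0], [0.001, 0.0, -1.0]]
force: [-0.3, -0.2, -0.2]
gripper_width: 0.0855
```

>>> play_rows --increments '[-0.126, 0.842, 0.188, 0, 0, 0.021, 1, -0.126, 0.842, 0.188, 0, 0, 0.021, 1, -0.126, 0.842, 0.188, 0, 0, 0.021, 1]'

```text
time: 2.85
tcp_pos: [0.4231, -0.069, 0.245]
orientation: [[0.988, -0.156, -0.001], [-0.156, -0.988, -0.001], [-0.001, 0.001, -1.0]]
force: [2.0, -0.7, -0.3]
gripper_width: 0.0856
```

>>> play_rows --increments '[-0.071, 0.849, 0.187, 0, 0, 0.021, 1, -0.071, 0.849, 0.187, 0, 0, 0.021, 1, -0.071, 0.849, 0.187, 0, 0, 0.021, 1]'

```text
time: 3.1
tcp_pos: [0.4071, -0.1352, 0.2301]
orientation: [[0.975, -0.221, -0.001], [-0.221, -0.975, -0.001], [-0.001, 0.001, -1.0]]
force: [0.7, 0.6, 0.2]
gripper_width: 0.0853
```

>>> play_rows --increments '[-0.015, 0.852, 0.188, 0, 0, 0.021, 1, -0.015, 0.852, 0.188, 0, 0, 0.021, 1, -0.015, 0.852, 0.188, 0, 0, 0.021, 1]'

```text
time: 3.35
tcp_pos: [0.3911, -0.2015, 0.2152]
orientation: [[0.959, -0.285, -0.001], [-0.285, -0.959, -0.001], [-0.0, 0.001, -1.0]]
force: [0.1, 0.1, 0.2]
gripper_width: 0.0851
```

>>> play_rows --increments '[0.042, 0.851, 0.187, 0, 0, 0.02, 1, 0.042, 0.851, 0.187, 0, 0, 0.02, 1, 0.042, 0.851, 0.187, 0, 0, 0.02, 1]'

```text
time: 3.6
tcp_pos: [0.3752, -0.2678, 0.2004]
orientation: [[0.939, -0.344, -0.0], [-0.344, -0.939, -0.002], [0.0, 0.002, -1.0]]
force: [-0.6, 0.3, -1.0]
gripper_width: 0.0851
```

Run:
```python
from h import *
c=shot('wrist','w1'); s=read_state(); p=np.array(s['tcp_pos']); R=np.array(s['orientation'])
print(s['time'],p,yaw(R),c['vertical_fov'],R.T@(np.array(c['eye'])-p),(R.T@np.array(c['attitude'])).round(3).tolist())
m=mask(c,'orange',(0,0,560,420)); print(m[1:],proj(c,(.376,-.262,.03)))
r=fitbox([(c,m[0])],[.376,-.263,-.3]); print(r.x.round(4),np.degrees(r.x[2]),r.cost,r.fun.round(1))
```

```text
3.65 [ 0.37612419 -0.26533766  0.20067223] -20.036900890066914 66.71311445082623 [-7.79511029e-05 -7.25236106e-02 -1.42155059e-01] [[1.0, -0.003, -0.0], [0.003, 0.956, 0.294], [-0.001, -0.294, 0.956]]
(array([251, 180,  48,  44, 752], dtype=int32), array([265.07180851, 209.24468085])) [279.08660171 183.59302243]
[ 0.3543 -0.2877  0.4958] 28.40954718243741 878.8617119391594 [-0.3  3.4 30.9 26.7  8.6]
```

View pics/w1.png

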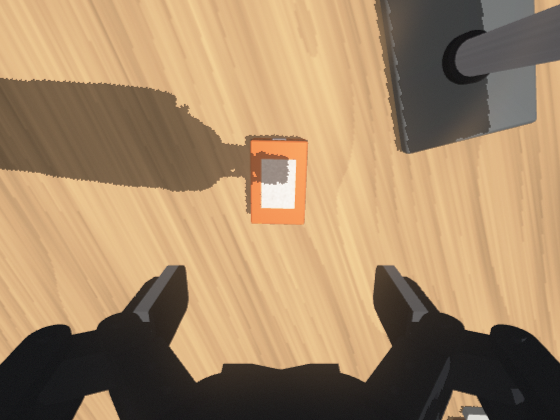

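The wrist view shows the orange case with its top face at about TL(251,141), TR(307,140), BR(304,223), BL(252,223). It is free of neighbours, and the stand foot is at upper right.

```bash
sed -i "s/'orange':(H<15)&(S>160)&(V>110)/'orange':(H<15)\&(S>160)\&(V>70)/" h.py
cat >> h.py <<'E'
def topface(c,px,z):
    w=np.array([ray(c,u,v,z)[:2] for u,v in px]); ctr=w.mean(0)
    print('sides mm',[round(float(np.linalg.norm(w[i]-w[i-1]))*1e3,1) for i in range(4)])
    ex=w[1]-w[0]+w[2]-w[3]; ey=w[0]-w[3]+w[1]-w[2]
    return ctr,np.degrees(np.arctan2(ex[1],ex[0])),np.degrees(np.arctan2(ey[1],ey[0]))-90
def corners(c,m):
    "subpixel quad from mask rectangle"
    return cv2.boxPoints(cv2.minAreaRect(np.float32(maskpts(m))))
E
python3 - <<'E'
from h import *
c=load('w1')
im=np.ascontiguousarray(c['image']); hsv=cv2.cvtColor(im,cv2.COLOR_RGB2HSV).astype(int)
m=((hsv[...,0]<12)&(hsv[...,1]>190)); r=np.zeros(m.shape,np.uint8); r[125:240,235:320]=m[125:240,235:320]
r=cv2.morphologyEx(r,cv2.MORPH_OPEN,np.ones((3,3),np.uint8))
print(cv2.boundingRect(r)); print(r.any(1).nonzero()[0][[0,-1]])
for v in(137,139,141,145,180,215,220,222,224): x=r[v].nonzero()[0]; print(v,x[:1],x[-1:])
f=fitbox([(c,r)],[.376,-.263,-.3]); print(f.x.round(4),np.degrees(f.x[2]),f.cost,f.fun.round(1))
print(topface(c,[(250.5,140.5),(307,140),(304.5,223),(252,223)],.03))
print([proj(c,b).round(0).tolist() for b in box(f.x)])
E
```

```text
(0, 0, 0, 0)Traceback (most recent call last):
  File "<stdin>", line 6, in <module>
IndexError: index 0 is out of bounds for axis 0 with size 0
```

Run:
```python
from h import *
c=load('w1')
im=np.ascontiguousarray(c['image']); hsv=cv2.cvtColor(im,cv2.COLOR_RGB2HSV).astype(int)
print(hsv[145,245:312:6].tolist(),hsv[138,280],hsv[218,280])
m=((hsv[...,0]<14)&(hsv[...,1]>160)); r=np.zeros(m.shape,np.uint8); r[125:240,235:320]=m[125:240,235:320]
r=cv2.morphologyEx(r,cv2.MORPH_OPEN,np.ones((3,3),np.uint8))
for v in(137,139,141,145,180,215,220,222,224): x=r[v].nonzero()[0]; print(v,x[:1],x[-1:])
f=fitbox([(c,r)],[.376,-.263,-.3]); print(f.x.round(4),np.degrees(f.x[2]),f.cost,f.fun.round(1))
print(topface(c,[(250.5,140.5),(307,140),(304.5,223),(252,223)],.03))
print([proj(c,b).round(0).tolist() for b in box(f.x)])
```

```text
[[15, 104, 137], [11, 169, 230], [12, 163, 246], [12, 161, 246], [12, 161, 247], [12, 159, 248], [13, 157, 248], [13, 157, 249], [13, 156, 249], [13, 154, 249], [13, 154, 249], [17, 99, 234]] [ 10  54 132] [ 12 162 246]
137 [] []
139 [] []
141 [251] [271]
145 [251] [265]
180 [] []
215 [251] [282]
220 [251] [288]
222 [252] [288]
224 [] []
[ 0.3614 -0.2639 -0.2685] -15.382174492593798 171.57510064432793 [-0.   1.5 17.4  5.8 -2.1]
sides mm [84.2, 54.3, 84.6, 54.6]
(array([ 0.37556349, -0.26145264]), np.float64(-19.93894185171089), np.float64(-20.610638441153768))
[[246.0, 223.0], [244.0, 232.0], [237.0, 146.0], [233.0, 150.0], [295.0, 219.0], [297.0, 228.0], [290.0, 142.0], [291.0, 145.0]]
```

The face measures 84 × 54.5 mm against 86 × 56 mm, so the fit is sound: centre (0.3756, -0.2615), yaw -20°. I'll descend, grip and lift.

>>> play_rows --increments '[-0.022, -0.043, 0.85, 0, 0, 0.001, 1, -0.022, -0.043, 0.85, 0, 0, 0.001, 1, -0.022, -0.043, 0.85, 0, 0, 0.001, 1]'

```text
time: 3.9
tcp_pos: [0.3744, -0.257, 0.1291]
orientation: [[0.94, -0.34, -0.006], [-0.34, -0.94, 0.001], [-0.006, 0.001, -1.0]]
force: [-0.9, 0.4, -0.7]
gripper_width: 0.0857
```

>>> play_rows --increments '[0, 0, 0.4, 0, 0, 0, 1, 0, 0, 0.7, 0, 0, 0, 1, 0, 0, 0.85, 0, 0, 0, 1, 0, 0, 0.85, 0, 0, 0, 1]'

```text
time: 4.23
tcp_pos: [0.3758, -0.2586, 0.0637]
orientation: [[0.94, -0.341, -0.004], [-0.341, -0.94, 0.001], [-0.004, 0.001, -1.0]]
force: [-0.7, 0.9, 0.1]
gripper_width: 0.0854
```

>>> play_rows --increments '[0, 0, 0.3, 0, 0, 0, 1, 0, 0, 0.55, 0, 0, 0, 1, 0, 0, 0.7, 0, 0, 0, 1, 0, 0, 0.77, 0, 0, 0, 1, 0, 0, 0.77, 0, 0, 0, 1]'

```text
time: 4.65
tcp_pos: [0.3767, -0.2598, 0.0037]
orientation: [[0.939, -0.343, -0.0], [-0.343, -0.939, 0.001], [-0.001, -0.0, -1.0]]
force: [0.1, -0.4, 0.2]
gripper_width: 0.0856
```

>>> play_rows --increments '[0, 0, 0, 0, 0, 0, 0.2, 0, 0, 0, 0, 0, 0, 0.0, 0, 0, 0, 0, 0, 0, -0.2, 0, 0, 0, 0, 0, 0, -0.4, 0, 0, 0, 0, 0, 0, -1, 0, 0, 0, 0, 0, 0, -1]' --grip_force 30

```text
time: 5.15
tcp_pos: [0.3768, -0.2605, 0.0045]
orientation: [[0.939, -0.344, 0.002], [-0.344, -0.939, 0.0], [0.002, -0.001, -1.0]]
force: [-1.5, 1.9, 9.2]
gripper_width: 0.0557
```

Run:
```python
from h import *
s=read_state(); print(s['time'],s['tcp_pos'],yaw(s['orientation']),s['force'],s['gripper_width'])
```

```text
5.15 [ 0.37677095 -0.26047032  0.00449718] -20.136313874327772 [-1.54285357  1.85896073  9.18074271] 0.05571200329923321
```

Run:
```python
from h import *
plan([(.3757,-.2615,.04,-20.2),(.385,-.25,.11,-20.2),(.42,-.17,.29,-16),(.45,-.03,.3,-12),(.602,.042,.3,-9)],start=(.3757,-.2615,.003,-20.2))
```

```text
[0.0, 0.0, -0.462, 0, 0, -0.0] rows>= 1 -> [ 0.376 -0.262  0.04 ] -20.2
[0.059, -0.175, -0.875, 0, 0, -0.0] rows>= 2 -> [ 0.385 -0.25   0.11 ] -20.2
[0.022, -0.363, -0.75, 0, 0, -0.008] rows>= 2 -> [ 0.397 -0.223  0.17 ] -18.8
[0.031, -0.363, -0.75, 0, 0, -0.008] rows>= 2 -> [ 0.408 -0.197  0.23 ] -17.3
[0.04, -0.361, -0.75, 0, 0, -0.007] rows>= 2 -> [ 0.42 -0.17  0.29] -16.1
[-0.062, -0.893, -0.063, 0, 0, -0.011] rows>= 2 -> [ 0.435 -0.1    0.295] -14.1
[-0.031, -0.894, -0.063, 0, 0, -0.012] rows>= 2 -> [ 0.45 -0.03  0.3 ] -11.9
[0.558, -0.424, 0.0, 0, 0, -0.005] rows>= 2 -> [ 0.501 -0.006  0.3  ] -11.0
[0.564, -0.416, 0.0, 0, 0, -0.006] rows>= 2 -> [0.551 0.018 0.3  ] -9.9
[0.572, -0.405, 0.0, 0, 0, -0.005] rows>= 2 -> [0.602 0.042 0.3  ] -9.0
```

>>> play_rows --increments '[0, 0, -0.1, 0, 0, 0, -1, 0, 0, -0.25, 0, 0, 0, -1, 0, 0, -0.462, 0, 0, 0, -1]' --grip_force 40

```text
time: 5.4
tcp_pos: [0.3751, -0.2602, 0.0407]
orientation: [[0.939, -0.345, -0.002], [-0.345, -0.939, 0.0], [-0.002, 0.0, -1.0]]
force: [1.1, -0.1, -1.8]
gripper_width: 0.0555
```

>>> play_rows --increments '[0.02, -0.06, -0.3, 0, 0, 0, -1, 0.04, -0.12, -0.6, 0, 0, 0, -1, 0.059, -0.175, -0.875, 0, 0, 0, -1]'

```text
time: 5.65
tcp_pos: [0.3847, -0.2493, 0.1118]
orientation: [[0.938, -0.346, -0.0], [-0.346, -0.938, -0.0], [0.0, 0.0, -1.0]]
force: [0.1, 0.3, -0.6]
gripper_width: 0.0552
```

>>> play_rows --increments '[0.011, -0.18, -0.37, 0, 0, -0.004, -1, 0.022, -0.363, -0.75, 0, 0, -0.008, -1]'

```text
time: 5.82
tcp_pos: [0.3958, -0.223, 0.1717]
orientation: [[0.946, -0.323, -0.0], [-0.323, -0.946, -0.001], [-0.0, 0.001, -1.0]]
force: [0.9, 0.6, -3.4]
gripper_width: 0.0555
```

>>> play_rows --increments '[0.015, -0.18, -0.37, 0, 0, -0.004, -1, 0.031, -0.363, -0.75, 0, 0, -0.008, -1]'

```text
time: 5.98
tcp_pos: [0.4079, -0.1955, 0.2324]
orientation: [[0.955, -0.298, 0.002], [-0.298, -0.955, 0.001], [0.001, -0.001, -1.0]]
force: [1.2, -0.0, -1.7]
gripper_width: 0.0553
```

>>> play_rows --increments '[0.02, -0.18, -0.37, 0, 0, -0.004, -1, 0.04, -0.361, -0.75, 0, 0, -0.007, -1]'

```text
time: 6.15
tcp_pos: [0.4194, -0.1689, 0.2924]
orientation: [[0.961, -0.276, 0.001], [-0.276, -0.961, 0.001], [0.001, -0.001, -1.0]]
force: [0.7, -0.4, -2.4]
gripper_width: 0.0553
```

>>> play_rows --increments '[-0.03, -0.45, -0.03, 0, 0, -0.005, -1, -0.062, -0.893, -0.063, 0, 0, -0.011, -1]'

```text
time: 6.32
tcp_pos: [0.4355, -0.0992, 0.2978]
orientation: [[0.969, -0.245, 0.004], [-0.245, -0.969, 0.001], [0.004, -0.002, -1.0]]
force: [0.3, 0.4, -1.5]
gripper_width: 0.0553
```

>>> play_rows --increments '[-0.016, -0.45, -0.03, 0, 0, -0.006, -1, -0.031, -0.894, -0.063, 0, 0, -0.012, -1]'

```text
time: 6.48
tcp_pos: [0.4496, -0.028, 0.3013]
orientation: [[0.978, -0.206, 0.001], [-0.206, -0.978, 0.001], [0.001, -0.001, -1.0]]
force: [0.2, -0.7, -0.9]
gripper_width: 0.055
```

>>> play_rows --increments '[0.28, -0.21, 0, 0, 0, -0.003, -1, 0.558, -0.424, 0, 0, 0, -0.005, -1]'

```text
time: 6.65
tcp_pos: [0.5008, -0.0033, 0.3014]
orientation: [[0.982, -0.188, 0.002], [-0.188, -0.982, 0.001], [0.001, -0.001, -1.0]]
force: [-0.4, -0.6, -1.6]
gripper_width: 0.0551
```

>>> play_rows --increments '[0.28, -0.21, 0, 0, 0, -0.003, -1, 0.564, -0.416, 0, 0, 0, -0.006, -1]'

```text
time: 6.82
tcp_pos: [0.5519, 0.0196, 0.3012]
orientation: [[0.985, -0.171, 0.001], [-0.171, -0.985, -0.0], [0.001, 0.0, -1.0]]
force: [-0.1, -0.2, -0.7]
gripper_width: 0.055
```

>>> play_rows --increments '[0.28, -0.21, 0, 0, 0, -0.003, -1, 0.572, -0.405, 0, 0, 0, -0.005, -1, 0.572, -0.405, 0, 0, 0, -0.005, -1, 0.572, -0.405, 0, 0, 0, -0.005, -1, 0.572, -0.405, 0, 0, 0, -0.005, -1]'

```text
time: 7.23
tcp_pos: [0.6013, 0.0424, 0.3008]
orientation: [[0.988, -0.157, -0.0], [-0.157, -0.988, -0.001], [0.0, 0.001, -1.0]]
force: [-0.4, -0.1, -1.4]
gripper_width: 0.0556
```

Run:
```python
from h import *
c=shot('wrist','w2'); s=read_state(); print(s['time'],s['tcp_pos'],yaw(s['orientation']),s['force'],s['gripper_width'])
```

```text
7.2833 [0.601182   0.04228664 0.30104631] -9.06786290675301 [-0.17241913 -0.12538698 -0.79447713] 0.05502641460394586
```

View pics/w2.png

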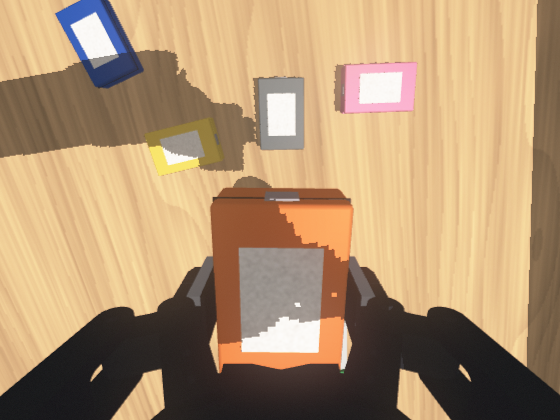

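Grey case: top face about (258..305, 78..149). The held orange case fills the foreground, upper edge at v≈198. I need a close crop for sub-pixel corners.

Run:
```python
from h import *
c=load('w2'); i=c['image']
A=cv2.resize(i[65:160,245:320],None,fx=5,fy=5,interpolation=2); B=cv2.resize(i[180:380,200:365],None,fx=2.5,fy=2.5,interpolation=2)
o=np.zeros((500,790,3),np.uint8); o[:A.shape[0],:A.shape[1]]=A; o[:B.shape[0],376:376+B.shape[1]]=B
cv2.imwrite('pics/c2.png',o[:,:,::-1])
```

```text
(no output)
```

View pics/c2.png

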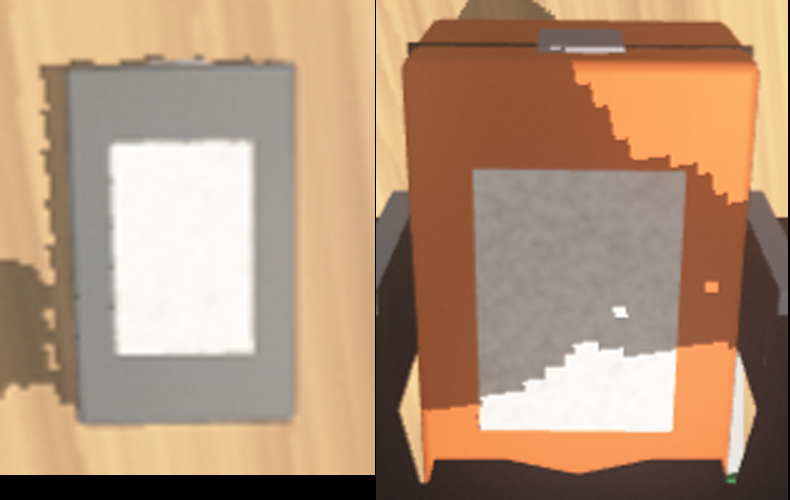

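```bash
cat >> h.py <<'E'
def totool(s,w): return np.array(s['orientation']).T@(np.array(w)-np.array(s['tcp_pos']))
E
python3 - <<'E'
from h import *
c=load('w2'); s=read_state()
A=lambda u,v:((u+.5)/5-.5+245,(v+.5)/5-.5+65); B=lambda u,v:((u-376+.5)/2.5-.5+200,(v+.5)/2.5-.5+180)
g=[A(69,67),A(295,66),A(294,421),A(79,421)]; print('grey',topface(c,g,.03))
print('label',topface(c,[A(110,142),A(252,141),A(253,353),A(117,353)],.03))
for z in(.3245,.3265,.3285):
    print(z,[(1e3*totool(s,ray(c,*B(u,v),z))).round(1)[:2].tolist() for u,v in((404,63),(757,63),(424,482),(733,482))],'label',[(1e3*totool(s,ray(c,*B(u,v),z))).round(1)[:2].tolist() for u,v in((473,169),(686,171),(674,432),(481,430))])
E
```

```text
sides mm [84.2, 54.4, 84.4, 55.0]
grey (array([0.61409003, 0.11240264]), np.float64(-9.007588113064745), np.float64(-8.300456931444955))
sides mm [50.2, 34.6, 50.4, 34.4]
label (array([0.61377854, 0.11247089]), np.float64(-8.934212954495413), np.float64(-7.942308374628169))
0.3245 [[-26.7, -40.6], [28.0, -40.6], [-28.3, 40.0], [28.8, 40.1]] label [[-16.8, -22.8], [17.7, -22.4], [17.5, 28.9], [-17.3, 28.4]]
0.3265 [[-26.3, -41.2], [27.5, -41.1], [-27.8, 38.1], [28.3, 38.1]] label [[-16.5, -23.7], [17.4, -23.3], [17.2, 27.1], [-17.0, 26.6]]
0.3285 [[-25.8, -41.8], [27.0, -41.7], [-27.3, 36.1], [27.8, 36.2]] label [[-16.2, -24.5], [17.1, -24.2], [16.9, 25.3], [-16.7, 24.9]]
```

Run:
```python
from h import *
plan([(.6139,.1137,.22,-8.7),(.6139,.1137,.065,-8.7)])
```

```text
[0.008, -0.453, 0.507, 0, 0, -0.001] rows>= 2 -> [0.608 0.078 0.26 ] -8.9
[0.01, -0.454, 0.506, 0, 0, -0.001] rows>= 2 -> [0.614 0.114 0.22 ] -8.7
[-0.0, 0.0, 0.969, 0, 0, -0.0] rows>= 2 -> [0.614 0.114 0.142] -8.7
[-0.0, 0.0, 0.969, 0, 0, -0.0] rows>= 2 -> [0.614 0.114 0.065] -8.7
```

>>> play_rows --increments '[0.004, -0.22, 0.2, 0, 0, -0.001, -1, 0.008, -0.453, 0.507, 0, 0, -0.001, -1]'

```text
time: 7.45
tcp_pos: [0.6089, 0.077, 0.263]
orientation: [[0.988, -0.157, 0.006], [-0.157, -0.988, 0.002], [0.005, -0.003, -1.0]]
force: [0.3, 0.9, -2.2]
gripper_width: 0.0549
```

>>> play_rows --increments '[0.006, -0.25, 0.25, 0, 0, -0.001, -1, 0.01, -0.4, 0.45, 0, 0, -0.001, -1, 0.01, -0.454, 0.506, 0, 0, -0.001, -1]'

```text
time: 7.7
tcp_pos: [0.6126, 0.1169, 0.2173]
orientation: [[0.989, -0.148, -0.003], [-0.148, -0.989, 0.0], [-0.003, -0.0, -1.0]]
force: [-1.0, 0.7, -2.2]
gripper_width: 0.0553
```

>>> play_rows --increments '[0, 0, 0.3, 0, 0, 0, -1, 0, 0, 0.65, 0, 0, 0, -1, 0, 0, 0.969, 0, 0, 0, -1]'

```text
time: 7.95
tcp_pos: [0.6146, 0.1137, 0.1426]
orientation: [[0.989, -0.151, 0.002], [-0.151, -0.989, 0.001], [0.002, -0.001, -1.0]]
force: [0.1, -0.7, -1.7]
gripper_width: 0.0551
```

>>> play_rows --increments '[0, 0, 0.35, 0, 0, 0, -1, 0, 0, 0.65, 0, 0, 0, -1, 0, 0, 0.85, 0, 0, 0, -1, 0, 0, 0.969, 0, 0, 0, -1, 0, 0, 0.969, 0, 0, 0, -1, 0, 0, 0.969, 0, 0, 0, -1]'

```text
time: 8.45
tcp_pos: [0.6149, 0.1142, 0.0655]
orientation: [[0.989, -0.151, 0.001], [-0.151, -0.989, 0.0], [0.001, -0.0, -1.0]]
force: [0.0, 0.4, -1.5]
gripper_width: 0.0553
```

Run:
```python
from h import *
s=read_state(); print(s['time'],s['tcp_pos'],yaw(s['orientation']),s['force'],s['gripper_width'])
plan([(.6139,.1137,.0365,-8.7)])
```

```text
8.45 [0.61488433 0.1142451  0.06553924] -8.664914743507836 [ 0.02167266  0.39113698 -1.53235644] 0.05525930386127076
[-0.011, 0.009, 0.363, 0, 0, 0.0] rows>= 1 -> [0.614 0.114 0.036] -8.7
```

>>> play_rows --increments '[-0.011, 0.009, 0.12, 0, 0, 0, -1, -0.011, 0.009, 0.22, 0, 0, 0, -1, -0.011, 0.009, 0.3, 0, 0, 0, -1, -0.011, 0.009, 0.34, 0, 0, 0, -1, -0.011, 0.009, 0.36, 0, 0, 0, -1, -0.011, 0.009, 0.36, 0, 0, 0, -1, -0.011, 0.009, 0.36, 0, 0, 0, -1]'

```text
time: 9.03
tcp_pos: [0.6136, 0.1142, 0.0355]
orientation: [[0.989, -0.15, 0.0], [-0.15, -0.989, -0.0], [0.0, 0.0, -1.0]]
force: [-0.7, 1.1, -2.5]
gripper_width: 0.0552
```

>>> play_rows --increments '[0, 0, 0.008, 0, 0, 0, -1, 0, 0, 0.014, 0, 0, 0, -1, 0, 0, 0.014, 0, 0, 0, -1]'

```text
time: 9.28
tcp_pos: [0.6137, 0.1142, 0.0348]
orientation: [[0.989, -0.15, 0.001], [-0.15, -0.989, 0.0], [0.0, -0.0, -1.0]]
force: [-2.5, 0.1, 2.4]
gripper_width: 0.0553
```

>>> play_rows --increments '[0, 0, 0.004, 0, 0, 0, -1, 0, 0, 0.004, 0, 0, 0, 0.4, 0, 0, 0.004, 0, 0, 0, 0.6, 0, 0, 0.004, 0, 0, 0, 1, 0, 0, 0.004, 0, 0, 0, 1, 0, 0, 0.004, 0, 0, 0, 1]' --grip_force 20

```text
time: 9.78
tcp_pos: [0.6134, 0.1142, 0.0339]
orientation: [[0.989, -0.15, -0.0], [-0.15, -0.989, -0.0], [-0.0, 0.0, -1.0]]
force: [0.4, 0.5, -0.4]
gripper_width: 0.0855
```

>>> play_rows --increments '[0, 0, -0.15, 0, 0, 0, 1, 0, 0, -0.5, 0, 0, 0, 1, 0, 0, -0.98, 0, 0, 0, 1]'

```text
time: 10.03
tcp_pos: [0.6115, 0.1138, 0.1114]
orientation: [[0.989, -0.15, -0.005], [-0.15, -0.989, -0.002], [-0.004, 0.003, -1.0]]
force: [0.9, -0.2, 0.3]
gripper_width: 0.0852
```

>>> play_rows --increments '[0, 0.2, -0.5, 0, 0, 0, 1, 0, 0.4, -0.98, 0, 0, 0, 1]'

```text
time: 10.2
tcp_pos: [0.6084, 0.0835, 0.1919]
orientation: [[0.989, -0.148, 0.0], [-0.148, -0.989, -0.0], [0.0, 0.0, -1.0]]
force: [1.2, -0.2, -0.0]
gripper_width: 0.0855
```

>>> play_rows --increments '[0, 0.25, -0.4, 0, 0, 0, 1, 0, 0.48, -0.75, 0, 0, 0, 1, 0, 0.48, -0.75, 0, 0, 0, 1, 0, 0.48, -0.75, 0, 0, 0, 1, 0, 0.48, -0.75, 0, 0, 0, 1]'

```text
time: 10.62
tcp_pos: [0.6027, 0.0456, 0.2496]
orientation: [[0.989, -0.15, -0.0], [-0.15, -0.989, 0.001], [-0.0, -0.001, -1.0]]
force: [-0.7, -0.2, -0.6]
gripper_width: 0.0851
```

Run:
```python
from h import *
c=shot('wrist','w3'); s=read_state(); print(s['time'],s['tcp_pos'],yaw(s['orientation']),s['gripper_width'],proj(c,(.614,.1124,.06)))
i=c['image']; u,v=proj(c,(.614,.1124,.06)).astype(int)
y0,x0=max(0,v-75),max(0,u-55); print(x0,y0)
A=cv2.resize(i[y0:y0+130,x0:x0+115],None,fx=4,fy=4,interpolation=2)
q=proj(c,(.412,.229,.03)).astype(int); print(q); x1,y1=max(0,q[0]-65),max(0,q[1]-60)
B=cv2.resize(i[y1:y1+150,x1:x1+110],None,fx=3,fy=3,interpolation=2); print(x1,y1,B.shape)
o=np.zeros((525,800,3),np.uint8); o[:A.shape[0],:A.shape[1]]=A; o[:B.shape[0],465:465+B.shape[1]]=B[:,:335]
cv2.imwrite('pics/c3.png',o[:,:,::-1])
```

```text
10.6667 [0.60242528 0.04606052 0.24875531] -8.56425623460166 0.08529028176183034 [281.36143909 119.16855203]
226 44
[67 31]
2 0 (450, 330, 3)
```

View pics/c3.png

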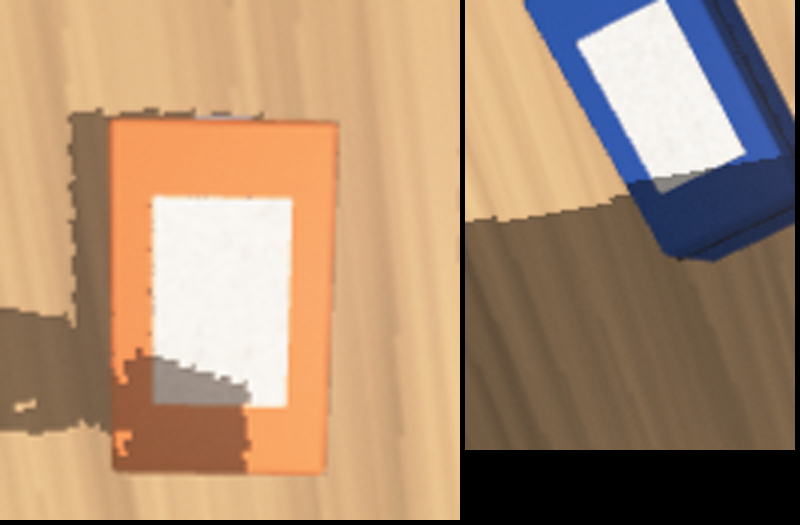

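The orange case sits squarely with no grey sliver showing. Top face corners in the crop: (110,122), (338,122), (325,471), (113,471). Measuring that, then heading for the blue case.

Run:
```python
from h import *
c=load('w3'); A=lambda u,v:((u+.5)/4-.5+226,(v+.5)/4-.5+44)
print('orange',topface(c,[A(110,122),A(338,122),A(325,471),A(113,471)],.06))
print('label',topface(c,[A(152,198),A(292,198),A(287,407),A(152,405)],.06))
t,s=load('top0'),load('side0')
b=mask(t,'blue',(200,245,255,285))[0],mask(s,'blue',(180,205,235,250))[0]
for cc,m in zip((t,s),b): r=fitbox([(cc,m)],[.412,.229,.2]); print('blue',r.x.round(4),np.degrees(r.x[2]),r.cost)
th=11; tgt=np.array([.412,.229])+.05*np.array([np.sin(np.radians(th)),-np.cos(np.radians(th))]); print(tgt)
plan([(.44,.16,.2,11)])
```

```text
sides mm [84.1, 54.9, 84.1, 55.2]
orange (array([0.61358059, 0.11221079]), np.float64(-8.680911143077292), np.float64(-9.49580865347059))
sides mm [49.9, 34.3, 50.4, 34.6]
label (array([0.61337082, 0.11195604]), np.float64(-9.100997031529579), np.float64(-9.36283006540232))
blue [0.4107 0.2263 0.233 ] 13.348929202937635 0.04258476955012507
blue [0.4148 0.2354 0.166 ] 9.510207682631812 2.608460063009419
[0.42154045 0.17991864]
[-0.74, -0.369, 0.203, 0, 0, -0.036] rows>= 2 -> [0.548 0.084 0.233] -2.1
[-0.694, -0.45, 0.203, 0, 0, -0.036] rows>= 2 -> [0.494 0.122 0.216] 4.4
[-0.638, -0.525, 0.203, 0, 0, -0.037] rows>= 2 -> [0.44 0.16 0.2 ] 11.1
```

>>> play_rows --increments '[-0.74, -0.369, 0.203, 0, 0, -0.036, 1, -0.74, -0.369, 0.203, 0, 0, -0.036, 1]'

```text
time: 10.83
tcp_pos: [0.5469, 0.0844, 0.2308]
orientation: [[1.0, -0.031, -0.003], [-0.031, -1.0, -0.002], [-0.003, 0.003, -1.0]]
force: [-0.3, 0.5, 0.4]
gripper_width: 0.0853
```

>>> play_rows --increments '[-0.694, -0.45, 0.203, 0, 0, -0.036, 1, -0.694, -0.45, 0.203, 0, 0, -0.036, 1]'

```text
time: 11.0
tcp_pos: [0.4913, 0.1236, 0.2148]
orientation: [[0.996, 0.085, -0.003], [0.085, -0.996, -0.002], [-0.004, 0.001, -1.0]]
force: [-0.1, 1.0, -0.3]
gripper_width: 0.0852
```

>>> play_rows --increments '[-0.638, -0.525, 0.203, 0, 0, -0.037, 1, -0.638, -0.525, 0.203, 0, 0, -0.037, 1, -0.638, -0.525, 0.203, 0, 0, -0.037, 1, -0.638, -0.525, 0.203, 0, 0, -0.037, 1, -0.638, -0.525, 0.203, 0, 0, -0.037, 1]'

```text
time: 11.42
tcp_pos: [0.4406, 0.1594, 0.2004]
orientation: [[0.981, 0.192, -0.0], [0.192, -0.981, -0.001], [-0.001, 0.001, -1.0]]
force: [-0.1, 0.4, 0.5]
gripper_width: 0.0853
```

Run:
```python
from h import *
c=shot('wrist','w4'); s=read_state(); print(s['time'],s['tcp_pos'],yaw(s['orientation']))
u,v=proj(c,(.412,.229,.03)).astype(int); y0,x0=max(0,v-75),max(0,u-75); print(u,v,x0,y0)
cv2.imwrite('pics/c4.png',cv2.resize(c['image'][y0:y0+150,x0:x0+160],None,fx=4,fy=4,interpolation=2)[:,:,::-1])
```

```text
11.4667 [0.44108835 0.15893153 0.20058538] 10.961782477517687
264 112 189 37
```

View pics/c4.png

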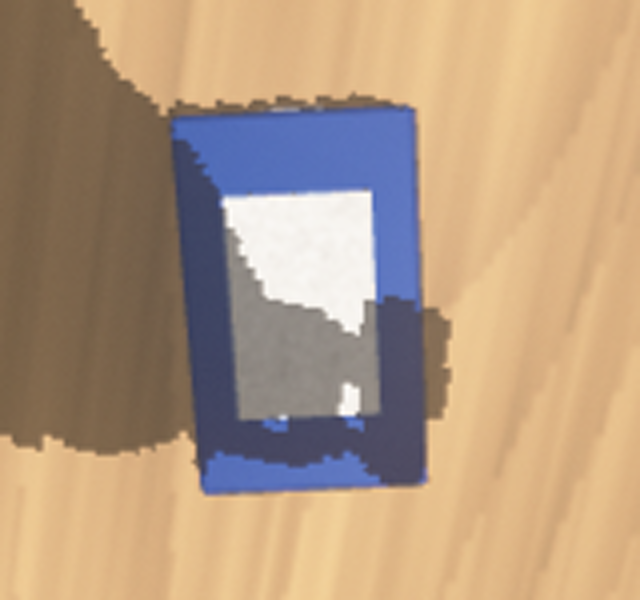

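Blue case from above: face corners in the crop are TL(172,120), TR(414,108), BR(426,483), BL(205,493). It is clear all round.

Run:
```python
from h import *
c=load('w4'); A=lambda u,v:((u+.5)/4-.5+189,(v+.5)/4-.5+37)
r=topface(c,[A(172,120),A(414,108),A(426,483),A(205,493)],.03); print('blue',r)
l=topface(c,[A(221,197),A(371,191),A(380,413),A(239,420)],.03); print('label',l)
ctr=(r[0]+l[0])/2; th=(r[1]+r[2]+l[1]+l[2])/4; print(ctr,th)
plan([(*ctr,.07,th),(*ctr,.004,th)])
```

```text
sides mm [84.1, 54.6, 84.1, 54.1]
blue (array([0.41237994, 0.22798898]), np.float64(13.566669121873506), np.float64(13.754210664632055))
sides mm [50.3, 34.4, 49.9, 34.0]
label (array([0.41195761, 0.22807432]), np.float64(13.433500895792257), np.float64(13.756663067258586))
[0.41216878 0.22803165] 13.627760937389102
[-0.095, -0.458, 0.816, 0, 0, -0.007] rows>= 2 -> [0.427 0.193 0.135] 12.2
[-0.086, -0.461, 0.816, 0, 0, -0.008] rows>= 2 -> [0.412 0.228 0.07 ] 13.7
[0.0, 0.0, 0.825, 0, 0, 0.0] rows>= 2 -> [0.412 0.228 0.004] 13.7
```

>>> play_rows --increments '[-0.095, -0.458, 0.816, 0, 0, -0.007, 1, -0.095, -0.458, 0.816, 0, 0, -0.007, 1, -0.095, -0.458, 0.816, 0, 0, -0.007, 1]'

```text
time: 11.72
tcp_pos: [0.4231, 0.1943, 0.1307]
orientation: [[0.977, 0.214, -0.006], [0.214, -0.977, -0.004], [-0.007, 0.003, -1.0]]
force: [-0.5, -0.3, -0.8]
gripper_width: 0.0857
```

>>> play_rows --increments '[-0.086, -0.461, 0.816, 0, 0, -0.008, 1, -0.086, -0.461, 0.816, 0, 0, -0.008, 1, -0.086, -0.461, 0.816, 0, 0, -0.008, 1, -0.086, -0.461, 0.816, 0, 0, -0.008, 1, -0.086, -0.461, 0.816, 0, 0, -0.008, 1]'

```text
time: 12.13
tcp_pos: [0.4131, 0.2275, 0.0712]
orientation: [[0.972, 0.235, 0.001], [0.235, -0.972, -0.0], [0.001, 0.001, -1.0]]
force: [0.3, -0.7, 0.4]
gripper_width: 0.0852
```

Run:
```python
from h import *
plan([(.4122,.2280,.004,13.63)])
```

```text
[-0.009, -0.009, 0.839, 0, 0, -0.0] rows>= 2 -> [0.412 0.228 0.004] 13.6
```

>>> play_rows --increments '[-0.009, -0.009, 0.3, 0, 0, 0, 1, -0.009, -0.009, 0.55, 0, 0, 0, 1, -0.009, -0.009, 0.75, 0, 0, 0, 1, -0.009, -0.009, 0.835, 0, 0, 0, 1, -0.009, -0.009, 0.835, 0, 0, 0, 1, -0.009, -0.009, 0.835, 0, 0, 0, 1]'

```text
time: 12.63
tcp_pos: [0.4119, 0.2287, 0.0046]
orientation: [[0.972, 0.236, 0.001], [0.236, -0.972, 0.001], [0.001, -0.0, -1.0]]
force: [0.4, 0.6, -0.3]
gripper_width: 0.0853
```

>>> play_rows --increments '[0, 0, 0, 0, 0, 0, 0.3, 0, 0, 0, 0, 0, 0, 0.1, 0, 0, 0, 0, 0, 0, -0.2, 0, 0, 0, 0, 0, 0, -0.4, 0, 0, 0, 0, 0, 0, -1, 0, 0, 0, 0, 0, 0, -1, 0, 0, 0, 0, 0, 0, -1]' --grip_force 40

```text
time: 13.22
tcp_pos: [0.4116, 0.2294, 0.0046]
orientation: [[0.972, 0.237, 0.001], [0.237, -0.972, 0.001], [0.002, -0.001, -1.0]]
force: [-0.8, -0.8, 7.8]
gripper_width: 0.0554
```

Run:
```python
from h import *
s=read_state(); print(s['time'],s['tcp_pos'],yaw(s['orientation']),s['force'],s['gripper_width'],(1e3*totool(s,(.4122,.228,0))).round(1))
plan([(.4122,.2280,.05,13.6),(.43,.2,.15,8),(.6,.06,.29,-8.8)],start=(.4122,.228,.004,13.6))
```

```text
13.2167 [0.41158273 0.22937845 0.0046106 ] 13.690791192146742 [-0.75031113 -0.76280376  7.84477425] 0.05541109556640219 [0.3 1.5 4.6]
[0.0, 0.0, -0.575, 0, 0, -0.0] rows>= 2 -> [0.412 0.228 0.05 ] 13.6
[0.067, 0.196, -0.625, 0, 0, 0.016] rows>= 2 -> [0.421 0.214 0.1  ] 10.7
[0.077, 0.193, -0.625, 0, 0, 0.015] rows>= 2 -> [0.43 0.2  0.15] 8.0
[0.62, 0.676, -0.583, 0, 0, 0.031] rows>= 3 -> [0.487 0.153 0.197] 2.4
[0.683, 0.613, -0.583, 0, 0, 0.031] rows>= 3 -> [0.543 0.107 0.243] -3.1
[0.739, 0.544, -0.584, 0, 0, 0.031] rows>= 3 -> [0.6  0.06 0.29] -8.7
```

Run:
```python
from h import *
plan([(.4122,.2280,.05,13.6),(.43,.215,.15,8),(.6137,.1136,.16,-9)],start=(.4122,.228,.004,13.6))
```

```text
[0.0, 0.0, -0.575, 0, 0, -0.0] rows>= 2 -> [0.412 0.228 0.05 ] 13.6
[0.089, 0.105, -0.625, 0, 0, 0.016] rows>= 2 -> [0.421 0.222 0.1  ] 10.7
[0.094, 0.101, -0.625, 0, 0, 0.015] rows>= 2 -> [0.43  0.215 0.15 ] 8.0
[0.699, 0.525, -0.042, 0, 0, 0.032] rows>= 2 -> [0.491 0.181 0.153] 2.3
[0.748, 0.452, -0.041, 0, 0, 0.031] rows>= 2 -> [0.552 0.147 0.157] -3.3
[0.789, 0.378, -0.042, 0, 0, 0.032] rows>= 2 -> [0.614 0.114 0.16 ] -9.1
```

>>> play_rows --increments '[0, 0, -0.12, 0, 0, 0, -1, 0, 0, -0.3, 0, 0, 0, -1, 0, 0, -0.575, 0, 0, 0, -1]'

```text
time: 13.47
tcp_pos: [0.4097, 0.2279, 0.0494]
orientation: [[0.972, 0.237, -0.002], [0.237, -0.972, -0.002], [-0.003, 0.002, -1.0]]
force: [1.0, 0.8, -2.4]
gripper_width: 0.0553
```

>>> play_rows --increments '[0.045, 0.05, -0.31, 0, 0, 0.008, -1, 0.089, 0.105, -0.625, 0, 0, 0.016, -1]'

```text
time: 13.63
tcp_pos: [0.4192, 0.222, 0.1009]
orientation: [[0.982, 0.187, -0.001], [0.187, -0.982, -0.001], [-0.001, 0.0, -1.0]]
force: [0.7, 0.7, -2.6]
gripper_width: 0.0553
```

>>> play_rows --increments '[0.047, 0.05, -0.35, 0, 0, 0.007, -1, 0.094, 0.101, -0.625, 0, 0, 0.015, -1]'

```text
time: 13.8
tcp_pos: [0.4289, 0.2155, 0.1522]
orientation: [[0.99, 0.14, 0.001], [0.14, -0.99, 0.001], [0.001, -0.001, -1.0]]
force: [0.2, 0.8, -2.1]
gripper_width: 0.0552
```

>>> play_rows --increments '[0.25, 0.18, -0.015, 0, 0, 0.012, -1, 0.5, 0.37, -0.03, 0, 0, 0.022, -1, 0.699, 0.525, -0.042, 0, 0, 0.032, -1]'

```text
time: 14.05
tcp_pos: [0.4911, 0.1814, 0.1544]
orientation: [[0.999, 0.04, 0.002], [0.04, -0.999, 0.001], [0.002, -0.001, -1.0]]
force: [0.6, 0.2, -2.8]
gripper_width: 0.0549
```

>>> play_rows --increments '[0.25, 0.15, -0.014, 0, 0, 0.01, -1, 0.5, 0.3, -0.027, 0, 0, 0.02, -1, 0.748, 0.452, -0.041, 0, 0, 0.031, -1]'

```text
time: 14.3
tcp_pos: [0.5518, 0.1479, 0.1569]
orientation: [[0.998, -0.057, 0.0], [-0.057, -0.998, 0.0], [0.0, -0.0, -1.0]]
force: [-0.4, 0.6, -3.0]
gripper_width: 0.0552
```

>>> play_rows --increments '[0.3, 0.15, -0.02, 0, 0, 0.012, -1, 0.55, 0.26, -0.03, 0, 0, 0.022, -1, 0.72, 0.34, -0.04, 0, 0, 0.029, -1, 0.789, 0.378, -0.042, 0, 0, 0.032, -1, 0.789, 0.378, -0.042, 0, 0, 0.032, -1, 0.789, 0.378, -0.042, 0, 0, 0.032, -1]'

```text
time: 14.8
tcp_pos: [0.6118, 0.115, 0.1595]
orientation: [[0.988, -0.156, -0.001], [-0.156, -0.988, -0.0], [-0.001, 0.0, -1.0]]
force: [-0.5, -0.0, -2.2]
gripper_width: 0.0551
```

Run:
```python
from h import *
s=read_state(); print(s['time'],s['tcp_pos'],yaw(s['orientation']),s['force'],s['gripper_width'])
plan([(.6137,.1136,.098,-9)])
```

```text
14.8 [0.61178903 0.1149718  0.15950445] -8.9606903711721 [-0.52088574 -0.03886239 -2.1749008 ] 0.05513713337068761
[0.026, 0.013, 0.769, 0, 0, 0.0] rows>= 2 -> [0.614 0.114 0.098] -9.0
```

>>> play_rows --increments '[0.005, 0.003, 0.2, 0, 0, 0, -1, 0.01, 0.005, 0.4, 0, 0, 0, -1, 0.015, 0.008, 0.55, 0, 0, 0, -1, 0.015, 0.008, 0.65, 0, 0, 0, -1, 0.015, 0.008, 0.65, 0, 0, 0, -1, 0.015, 0.008, 0.65, 0, 0, 0, -1, 0.015, 0.008, 0.65, 0, 0, 0, -1]'

```text
time: 15.38
tcp_pos: [0.6139, 0.1142, 0.1083]
orientation: [[0.988, -0.156, 0.001], [-0.156, -0.988, 0.0], [0.001, -0.0, -1.0]]
force: [-0.0, -0.7, -2.5]
gripper_width: 0.0545
```

Run:
```python
from h import *
s=read_state(); print(s['time'],s['tcp_pos'],yaw(s['orientation']),s['force'],s['gripper_width'])
plan([(.6137,.1136,.0955,-9)])
```

```text
15.3833 [0.61387949 0.11415734 0.10826667] -8.968046255722982 [-0.02039125 -0.68551834 -2.45875816] 0.054533137692724235
[-0.001, 0.007, 0.16, 0, 0, 0.0] rows>= 1 -> [0.614 0.114 0.095] -9.0
```

>>> play_rows --increments '[0, 0.006, 0.06, 0, 0, 0, -1, 0, 0.006, 0.1, 0, 0, 0, -1, 0, 0.006, 0.13, 0, 0, 0, -1, 0, 0.006, 0.15, 0, 0, 0, -1, 0, 0.006, 0.155, 0, 0, 0, -1, 0, 0.006, 0.155, 0, 0, 0, -1, 0, 0.006, 0.155, 0, 0, 0, -1]'

```text
time: 15.97
tcp_pos: [0.6136, 0.1134, 0.0951]
orientation: [[0.988, -0.156, 0.0], [-0.156, -0.988, -0.0], [0.0, 0.0, -1.0]]
force: [-0.2, -0.3, -2.0]
gripper_width: 0.0553
```

>>> play_rows --increments '[0, 0, 0.006, 0, 0, 0, -1, 0, 0, 0.012, 0, 0, 0, -1, 0, 0, 0.012, 0, 0, 0, -1]'

```text
time: 16.22
tcp_pos: [0.6135, 0.1135, 0.094]
orientation: [[0.988, -0.156, -0.0], [-0.156, -0.988, 0.0], [-0.0, -0.0, -1.0]]
force: [0.5, 0.7, -2.2]
gripper_width: 0.0553
```

Not in contact yet; I'll creep further.

>>> play_rows --increments '[0, 0, 0.006, 0, 0, 0, -1, 0, 0, 0.01, 0, 0, 0, -1, 0, 0, 0.01, 0, 0, 0, -1]'

```text
time: 16.47
tcp_pos: [0.6134, 0.1135, 0.0932]
orientation: [[0.988, -0.156, -0.0], [-0.156, -0.988, -0.0], [-0.0, 0.0, -1.0]]
force: [-0.1, 1.5, -1.6]
gripper_width: 0.0554
```

>>> play_rows --increments '[0, 0, 0.006, 0, 0, 0, -1, 0, 0, 0.01, 0, 0, 0, -1, 0, 0, 0.01, 0, 0, 0, -1]'

```text
time: 16.72
tcp_pos: [0.6134, 0.1134, 0.0924]
orientation: [[0.988, -0.156, -0.0], [-0.156, -0.988, -0.0], [-0.0, 0.0, -1.0]]
force: [-0.6, -0.2, -3.3]
gripper_width: 0.0552
```

>>> play_rows --increments '[0, 0, 0.006, 0, 0, 0, -1, 0, 0, 0.012, 0, 0, 0, -1, 0, 0, 0.012, 0, 0, 0, -1]'

```text
time: 16.97
tcp_pos: [0.6134, 0.1134, 0.0914]
orientation: [[0.988, -0.156, -0.0], [-0.156, -0.988, -0.0], [-0.0, 0.0, -1.0]]
force: [-1.3, 0.8, -1.9]
gripper_width: 0.0552
```

Run:
```python
from h import *
for n in ('side','top','wrist'): c=shot(n,n+'5')
s=read_state(); print(s['tcp_pos'],s['force'])
i=load('side5'); u,v=proj(i,(.6135,.112,.05)).astype(int); A=cv2.resize(i['image'][v-45:v+45,u-45:u+45],None,fx=6,fy=6,interpolation=2)
cv2.imwrite('pics/c5.png',A[:,:,::-1]); print([proj(i,b).round(0).tolist() for b in box((.6135,.112,-.155),.06)],u,v)
```

```text
[0.61346213 0.11345576 0.09149542] [ 0.53486463  0.92901125 -2.49552227]
[[286.0, 226.0], [286.0, 219.0], [273.0, 207.0], [273.0, 199.0], [304.0, 220.0], [304.0, 213.0], [291.0, 201.0], [291.0, 193.0]] 288 215
```

View pics/c5.png

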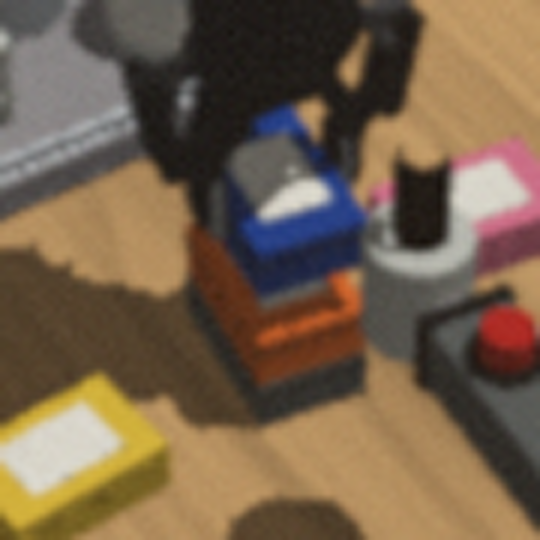

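I slipped in my arithmetic: the top of the column is at 60 mm, so contact is expected at TCP z≈0.065. The picture shows blue hovering about 27 mm above orange. I'll go on down gently.

>>> play_rows --increments '[0, 0, 0.05, 0, 0, 0, -1, 0, 0, 0.12, 0, 0, 0, -1, 0, 0, 0.19, 0, 0, 0, -1, 0, 0, 0.24, 0, 0, 0, -1, 0, 0, 0.26, 0, 0, 0, -1, 0, 0, 0.26, 0, 0, 0, -1, 0, 0, 0.26, 0, 0, 0, -1]'

```text
time: 17.7
tcp_pos: [0.6135, 0.1134, 0.0706]
orientation: [[0.988, -0.156, -0.0], [-0.156, -0.988, -0.0], [-0.0, 0.0, -1.0]]
force: [0.8, -0.3, -1.7]
gripper_width: 0.0549
```

Run:
```python
from h import *
c=shot('wrist','w6'); s=read_state(); print(s['time'],s['tcp_pos'],s['force'],yaw(s['orientation']))
cv2.imwrite('pics/c6.png',cv2.resize(c['image'][150:400,180:390],None,fx=2.4,fy=2.4,interpolation=2)[:,:,::-1])
```

```text
17.75 [0.61363114 0.11341827 0.07083704] [-0.2937923   0.44275735 -2.68888221] -8.99106080447738
```

View pics/c6.png

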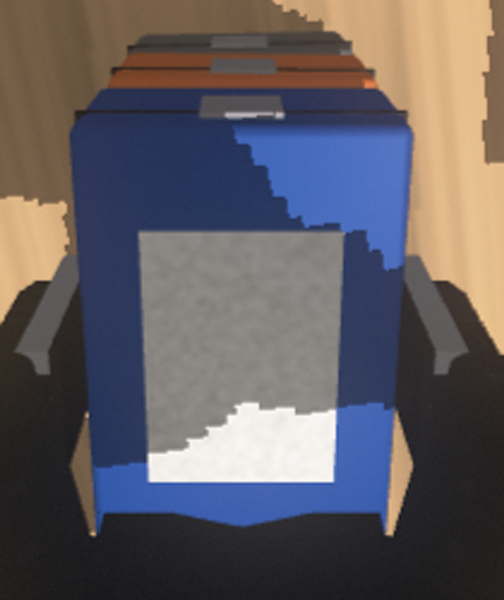

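Blue is directly above orange and grey, level and centred. A quick numeric check of its offset in the grip, then the final lowering.

Run:
```python
from h import *
c=load('w6'); s=read_state()
A=lambda u,v:((u+.5)/2.4-.5+180,(v+.5)/2.4-.5+150)
for P in ([(138,232),(345,232),(334,482),(149,482)],[(75,128),(411,127)]):
    w=[ray(c,*A(*p),.0962) for p in P]; print([(1e3*totool(s,k)).round(1)[:2].tolist() for k in w],np.mean(w,0).round(4))
P=[(128,47),(352,47)]; print('grey seam')
```

```text
[[-17.3, -23.8], [17.0, -23.7], [16.9, 26.4], [-17.3, 26.3]] [0.6133 0.1122 0.0962]
[[-26.5, -41.7], [26.8, -41.8]] [0.6202 0.1546 0.0962]
grey seam
```

>>> play_rows --increments '[0, 0, 0.03, 0, 0, 0, -1, 0, 0, 0.045, 0, 0, 0, -1, 0, 0, 0.055, 0, 0, 0, -1, 0, 0, 0.06, 0, 0, 0, -1, 0, 0, 0.06, 0, 0, 0, -1]'

```text
time: 18.17
tcp_pos: [0.6134, 0.1135, 0.0658]
orientation: [[0.988, -0.156, -0.0], [-0.156, -0.988, -0.0], [-0.0, 0.0, -1.0]]
force: [-0.4, -0.2, -1.6]
gripper_width: 0.0553
```

>>> play_rows --increments '[0, 0, 0.006, 0, 0, 0, -1, 0, 0, 0.012, 0, 0, 0, -1, 0, 0, 0.012, 0, 0, 0, -1]'

```text
time: 18.42
tcp_pos: [0.6134, 0.1135, 0.0649]
orientation: [[0.988, -0.156, -0.0], [-0.156, -0.988, -0.0], [-0.0, 0.0, -1.0]]
force: [0.3, -0.5, -2.1]
gripper_width: 0.0548
```

Label centre is at (0.6133, 0.1122), orange at (0.6135, 0.1121), so they match.

>>> play_rows --increments '[0, 0, 0.006, 0, 0, 0, -1, 0, 0, 0.012, 0, 0, 0, -1, 0, 0, 0.012, 0, 0, 0, -1]'

```text
time: 18.67
tcp_pos: [0.6136, 0.1135, 0.0648]
orientation: [[0.988, -0.156, 0.0], [-0.156, -0.988, 0.0], [0.0, -0.0, -1.0]]
force: [-4.0, -1.2, 6.1]
gripper_width: 0.0548
```

>>> play_rows --increments '[0, 0, 0, 0, 0, 0, -1, 0, 0, 0, 0, 0, 0, 0.4, 0, 0, 0, 0, 0, 0, 0.6, 0, 0, 0, 0, 0, 0, 1, 0, 0, 0, 0, 0, 0, 1, 0, 0, 0, 0, 0, 0, 1]' --grip_force 20

```text
time: 19.17
tcp_pos: [0.6135, 0.1135, 0.064]
orientation: [[0.988, -0.156, 0.0], [-0.156, -0.988, -0.0], [0.0, 0.0, -1.0]]
force: [-0.1, 0.2, -0.4]
gripper_width: 0.0854
```

>>> play_rows --increments '[0, 0, -0.15, 0, 0, 0, 1, 0, 0, -0.5, 0, 0, 0, 1, 0, 0, -0.98, 0, 0, 0, 1]'

```text
time: 19.42
tcp_pos: [0.6117, 0.1131, 0.1414]
orientation: [[0.988, -0.156, -0.005], [-0.156, -0.988, -0.002], [-0.004, 0.003, -1.0]]
force: [0.8, 0.2, 0.4]
gripper_width: 0.0853
```

>>> play_rows --increments '[0, 0, -0.5, 0, 0, 0, 0, 0, 0, -0.98, 0, 0, 0, -1, 0, 0, -0.98, 0, 0, 0, -1]'

```text
time: 19.67
tcp_pos: [0.617, 0.1132, 0.2301]
orientation: [[0.988, -0.157, 0.011], [-0.157, -0.988, 0.004], [0.01, -0.005, -1.0]]
force: [1.6, -1.4, 1.0]
gripper_width: 0.0513
```

>>> play_rows --increments '[0, 0, -0.5, 0, 0, 0, -1, 0, 0, -0.98, 0, 0, 0, -1, 0, 0, -0.98, 0, 0, 0, -1, 0, 0, -0.98, 0, 0, 0, -1]'

```text
time: 20.0
tcp_pos: [0.6146, 0.1131, 0.3025]
orientation: [[0.988, -0.157, 0.005], [-0.157, -0.988, 0.002], [0.005, -0.002, -1.0]]
force: [-0.2, 0.4, -0.3]
gripper_width: 0.0006
```

Run:
```python
from h import *
s=read_state(); print(s['time'],s['tcp_pos'],yaw(s['orientation']),s['gripper_width'])
c=shot('wrist','w7'); 
q=proj(c,(.6133,.1121,.09)).astype(int); print(q)
plan([(.595,-.02,.3,-6),(.5888,-.0896,.225,-6)])
```

```text
20.0 [0.61464982 0.11313382 0.30252303] -9.012533631239979 0.0005996698712898897
[278 182]
[0.014, 0.841, 0.003, 0, 0, -0.008] rows>= 2 -> [0.604 0.047 0.3  ] -7.6
[-0.007, 0.841, 0.003, 0, 0, -0.009] rows>= 2 -> [ 0.595 -0.02   0.3  ] -5.9
[0.013, 0.874, 0.938, 0, 0, 0.0] rows>= 3 -> [ 0.589 -0.09   0.225] -5.9
```

>>> play_rows --increments '[0.014, 0.841, 0.003, 0, 0, -0.008, -1, 0.014, 0.841, 0.003, 0, 0, -0.008, -1, 0.014, 0.841, 0.003, 0, 0, -0.008, -1]'

```text
time: 20.3
tcp_pos: [0.6029, 0.0394, 0.2987]
orientation: [[0.99, -0.139, -0.001], [-0.139, -0.99, -0.002], [-0.001, 0.003, -1.0]]
force: [-0.2, -1.5, 0.7]
gripper_width: -0.0
```

>>> play_rows --increments '[-0.007, 0.841, 0.003, 0, 0, -0.009, -1, -0.007, 0.841, 0.003, 0, 0, -0.009, -1, -0.007, 0.841, 0.003, 0, 0, -0.009, -1]'

```text
time: 20.55
tcp_pos: [0.5931, -0.027, 0.2984]
orientation: [[0.994, -0.112, -0.001], [-0.112, -0.994, -0.002], [-0.001, 0.002, -1.0]]
force: [-1.1, -0.2, 0.3]
gripper_width: -0.0004
```

>>> play_rows --increments '[0.013, 0.874, 0.3, 0, 0, 0, -1, 0.013, 0.874, 0.6, 0, 0, 0, -1, 0.013, 0.874, 0.938, 0, 0, 0, -1, 0.013, 0.874, 0.938, 0, 0, 0, -1, 0.013, 0.874, 0.938, 0, 0, 0, -1, 0.013, 0.874, 0.938, 0, 0, 0, -1]'

```text
time: 21.05
tcp_pos: [0.5892, -0.0879, 0.2247]
orientation: [[0.995, -0.102, 0.0], [-0.102, -0.995, 0.0], [0.0, -0.0, -1.0]]
force: [0.5, -0.1, 0.5]
gripper_width: -0.0001
```

Run:
```python
from h import *
c=shot('wrist','w8'); s=read_state(); print(s['time'],s['tcp_pos'],yaw(s['orientation']),proj(c,(.5888,-.0896,.204)))
q=proj(c,(.5959,-.02,.24)).astype(int); print('knob proj',q)
m=mask(c,'red',(200,150,380,420)); print(m[1:],ray(c,*m[2],.204))
l=load('w7'); A=cv2.resize(l['image'][90:280,190:370],None,fx=2,fy=2); B=c['image']
o=np.zeros((420,800,3),np.uint8); o[:380,:360]=A; o[:,370:]=B[:,80:510]; cv2.imwrite('pics/c8.png',o[:,:,::-1])
```

```text
21.1 [ 0.58960257 -0.08796646  0.22524313] -5.808620427282748 [279.95352098 254.86955386]
knob proj [279 129]
(array([296, 259,   2,   4,   5], dtype=int32), array([296.4, 260.8])) [ 0.59763169 -0.0941851   0.204     ]
```

View pics/c8.png

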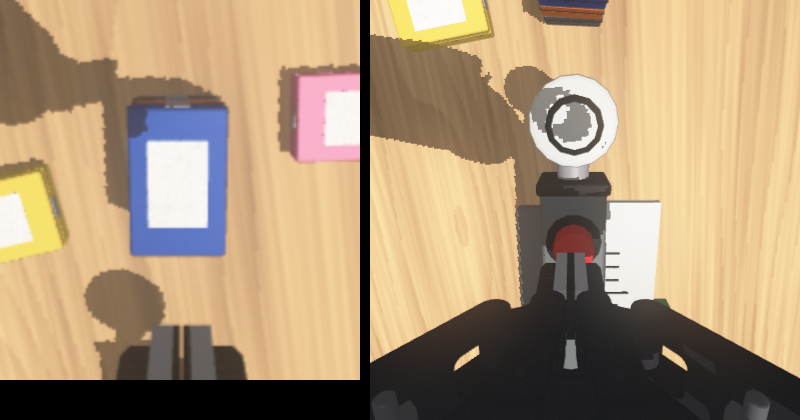

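Left: the blue case sits squarely on the column. Right: the button centre is at about wrist pixel (284,247) and the knob top at (283,124), so the stand is about 2 mm off my fit in +x and +y. The tips are over the button; pressing now.

>>> play_rows --increments '[0.01, -0.016, 0.15, 0, 0, 0, -1, 0.01, -0.016, 0.22, 0, 0, 0, -1, 0.01, -0.016, 0.26, 0, 0, 0, -1, 0.01, -0.016, 0.29, 0, 0, 0, -1, 0.01, -0.016, 0.32, 0, 0, 0, -1, 0.01, -0.016, 0.34, 0, 0, 0, -1, 0.01, -0.016, 0.36, 0, 0, 0, -1, 0.01, -0.016, 0.37, 0, 0, 0, -1]'

```text
time: 21.77
tcp_pos: [0.5901, -0.0877, 0.1959]
orientation: [[0.995, -0.103, 0.002], [-0.103, -0.995, 0.001], [0.002, -0.002, -1.0]]
force: [-6.6, 5.5, 23.2]
gripper_width: 0.0004
```

>>> play_rows --increments '[0, 0, 0.01, 0, 0, 0, -1, 0, 0, 0.02, 0, 0, 0, -1, 0, 0, 0.02, 0, 0, 0, -1, 0, 0, 0.02, 0, 0, 0, -1]'

```text
time: 22.1
tcp_pos: [0.5903, -0.0876, 0.1958]
orientation: [[0.995, -0.103, 0.003], [-0.103, -0.995, 0.002], [0.003, -0.003, -1.0]]
force: [-9.2, 5.4, 27.8]
gripper_width: -0.0002
```

The button is bottomed: the tip stopped at 0.196 and the force rose to 28 N. Now lifting, opening and moving to the knob.

Run:
```python
from h import *
s=read_state(); print(s['joints'].round(1) if hasattr(s['joints'],'round') else s['joints'])
plan([(.5903,-.0877,.27,-5.9),(.5977,-.0177,.30,-5.9)],start=(.5903,-.0877,.194,-5.9))
```

```text
[-31.4  17.   43.6  96.3 -12.4  71.5   8.9]
[0.0, 0.0, -0.95, 0, 0, -0.0] rows>= 2 -> [ 0.59  -0.088  0.27 ] -5.9
[0.002, -0.88, -0.375, 0, 0, -0.0] rows>= 2 -> [ 0.598 -0.018  0.3  ] -5.9
```

>>> play_rows --increments '[0, 0, -0.3, 0, 0, 0, -1, 0, 0, -0.95, 0, 0, 0, -1, 0, 0, -0.95, 0, 0, 0, 0]'

```text
time: 22.35
tcp_pos: [0.5908, -0.0896, 0.2736]
orientation: [[0.995, -0.104, 0.005], [-0.104, -0.995, -0.001], [0.005, 0.0, -1.0]]
force: [0.6, -0.1, 1.2]
gripper_width: 0.0109
```

>>> play_rows --increments '[0.002, -0.4, -0.375, 0, 0, 0, 1, 0.002, -0.88, -0.375, 0, 0, 0, 1, 0.002, -0.88, -0.375, 0, 0, 0, 1, 0.002, -0.88, -0.375, 0, 0, 0, 1, 0.002, -0.88, -0.375, 0, 0, 0, 1]'

```text
time: 22.77
tcp_pos: [0.5967, -0.0186, 0.2981]
orientation: [[0.995, -0.103, -0.001], [-0.103, -0.995, -0.001], [-0.0, 0.001, -1.0]]
force: [1.2, -0.1, 0.4]
gripper_width: 0.0723
```

Run:
```python
from h import *
s=read_state(); print(s['time'],s['tcp_pos'],yaw(s['orientation']),s['gripper_width'],s['force'])
plan([(.5977,-.0177,.253,-5.9),(.5977,-.0177,.206,-5.9)])
```

```text
22.7667 [ 0.59668721 -0.01864342  0.29811094] -5.911720484764753 0.07231730203683867 [ 1.16801274 -0.12601232  0.36735554]
[0.011, -0.013, 0.564, 0, 0, -0.0] rows>= 2 -> [ 0.598 -0.018  0.253] -5.9
[0.0, -0.0, 0.587, 0, 0, -0.0] rows>= 2 -> [ 0.598 -0.018  0.206] -5.9
```

>>> play_rows --increments '[0.011, -0.013, 0.2, 0, 0, 0, 1, 0.011, -0.013, 0.4, 0, 0, 0, 1, 0.011, -0.013, 0.564, 0, 0, 0, 1]'

```text
time: 23.02
tcp_pos: [0.5974, -0.0192, 0.2521]
orientation: [[0.994, -0.106, -0.001], [-0.106, -0.994, -0.001], [-0.001, 0.001, -1.0]]
force: [0.2, 0.4, -0.8]
gripper_width: 0.0856
```

>>> play_rows --increments '[0, 0, 0.2, 0, 0, 0, 1, 0, 0, 0.4, 0, 0, 0, 1, 0, 0, 0.52, 0, 0, 0, 1, 0, 0, 0.587, 0, 0, 0, 1, 0, 0, 0.587, 0, 0, 0, 1, 0, 0, 0.587, 0, 0, 0, 1]'

```text
time: 23.52
tcp_pos: [0.598, -0.0179, 0.2068]
orientation: [[0.995, -0.104, 0.0], [-0.104, -0.995, -0.0], [0.0, 0.0, -1.0]]
force: [-0.1, -0.4, -0.3]
gripper_width: 0.0855
```

>>> play_rows --increments '[0, 0, 0, 0, 0, 0, 0.3, 0, 0, 0, 0, 0, 0, 0, 0, 0, 0, 0, 0, 0, -0.2, 0, 0, 0, 0, 0, 0, -0.4, 0, 0, 0, 0, 0, 0, -0.5, 0, 0, 0, 0, 0, 0, -1, 0, 0, 0, 0, 0, 0, -1, 0, 0, 0, 0, 0, 0, -1]' --grip_force 60

```text
time: 24.18
tcp_pos: [0.598, -0.0172, 0.2068]
orientation: [[0.995, -0.103, 0.0], [-0.103, -0.995, 0.0], [0.0, -0.0, -1.0]]
force: [-2.3, 0.5, 4.9]
gripper_width: 0.022
```

Run:
```python
from h import *
s=read_state(); print(s['time'],s['tcp_pos'],yaw(s['orientation']),s['gripper_width'],s['force'])
a=np.array([.1023,.9948]); p=np.array(s['tcp_pos']); 
plan([(*(p[:2]+a*.06),p[2],-5.9),(*(p[:2]+a*.125),p[2],-5.9)])
```

```text
24.1833 [ 0.59795656 -0.0171972   0.20681998] -5.916458312429895 0.02197102384329208 [-2.33187125  0.52110419  4.86503094]
[-0.001, -0.75, 0.0, 0, 0, -0.0] rows>= 2 -> [0.604 0.042 0.207] -5.9
[-0.0, -0.813, 0.0, 0, 0, -0.0] rows>= 2 -> [0.611 0.107 0.207] -5.9
```

>>> play_rows --increments '[0, -0.05, 0, 0, 0, 0, -1, 0, -0.15, 0, 0, 0, 0, -1, 0, -0.28, 0, 0, 0, 0, -1, 0, -0.42, 0, 0, 0, 0, -1, 0, -0.55, 0, 0, 0, 0, -1, 0, -0.66, 0, 0, 0, 0, -1, 0, -0.73, 0, 0, 0, 0, -1, 0, -0.75, 0, 0, 0, 0, -1]'

```text
time: 24.85
tcp_pos: [0.6039, 0.0427, 0.2068]
orientation: [[0.995, -0.103, -0.0], [-0.103, -0.995, -0.001], [-0.0, 0.001, -1.0]]
force: [-4.6, -2.4, 7.7]
gripper_width: 0.0221
```

>>> play_rows --increments '[0, -0.08, 0, 0, 0, 0, -1, 0, -0.2, 0, 0, 0, 0, -1, 0, -0.34, 0, 0, 0, 0, -1, 0, -0.5, 0, 0, 0, 0, -1, 0, -0.65, 0, 0, 0, 0, -1, 0, -0.76, 0, 0, 0, 0, -1, 0, -0.813, 0, 0, 0, 0, -1, 0, -0.813, 0, 0, 0, 0, -1]'

```text
time: 25.52
tcp_pos: [0.6103, 0.1076, 0.2068]
orientation: [[0.995, -0.103, -0.001], [-0.103, -0.995, -0.001], [-0.001, 0.001, -1.0]]
force: [-5.0, -4.1, 9.8]
gripper_width: 0.022
```

Run:
```python
from h import *
s=read_state(); print(s['time'],s['tcp_pos'],yaw(s['orientation']),s['gripper_width'],s['force'])
t=shot('top','t9'); d=shot('side','s9')
A=cv2.resize(t['image'][160:215,300:440],None,fx=5.6,fy=5.6,interpolation=2)[:290,:784]
B=cv2.resize(d['image'][170:300,265:405],None,fx=2.3,fy=2.3,interpolation=2)
C=cv2.resize(d['image'][225:265,345:385],None,fx=7.2,fy=7.2,interpolation=2)
o=np.zeros((600,790,3),np.uint8); o[:290,:784]=A; o[295:295+B.shape[0],:B.shape[1]]=B; o[300:588,340:628]=C; cv2.imwrite('pics/c9.png',o[:,:,::-1])
```

```text
25.5167 [0.61030351 0.10759654 0.20675571] -5.883325676251032 0.02200195429759449 [-5.02965425 -4.08995185  9.80524034]
```

View pics/c9.png

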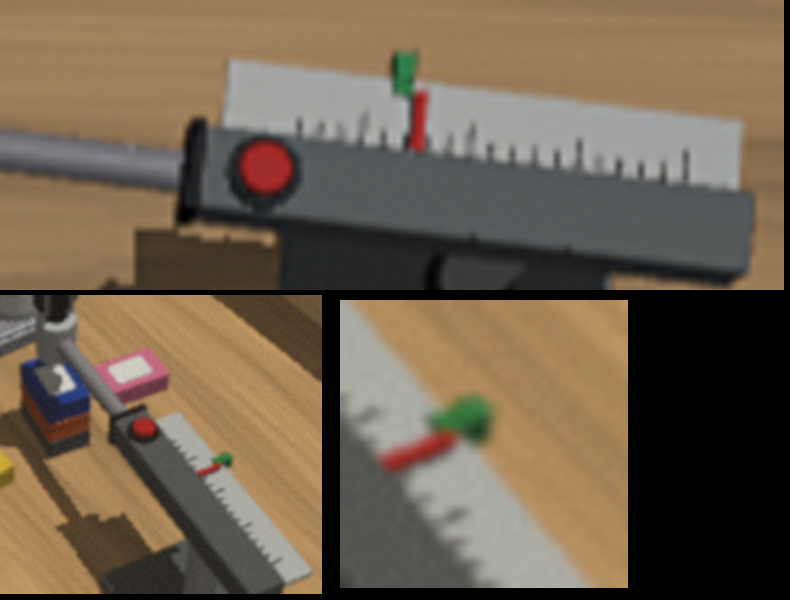

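12 pictures viewed, so only numbers from here. The lock is down, the column stands under the head, and the pointer is about 8–9 mm short of the clip (top crop: pointer line x≈422 against clip x≈404). Now measuring that offset numerically in both cameras.

```bash
cat >> h.py <<'E'
from scipy.ndimage import label
def blob(c,col,ctr,r=14):
    im=c['image'].astype(float); R,G,B=im[...,0],im[...,1],im[...,2]
    w=(R-np.maximum(G,B)) if col=='red' else (G-np.maximum(R,B))
    w=np.clip(w-(45 if col=='red' else 12),0,60); u0,v0=np.round(ctr).astype(int); k=np.zeros_like(w); k[v0-r:v0+r,u0-r:u0+r]=w[v0-r:v0+r,u0-r:u0+r]
    l,n=label(k>0); i=1+np.argmax([k[l==j].sum() for j in range(1,n+1)]); k[l!=i]=0
    v,u=np.nonzero(k); ww=k[v,u]; return np.average(u,weights=ww),np.average(v,weights=ww),len(u)
YW=np.radians(-5.87); AX=np.array([-np.sin(YW),np.cos(YW)]); ST=np.array([.5809,-.1816])
XA=np.array([np.cos(YW),np.sin(YW)])
def measure(f1,f2,g1,g2,pr1,pr2):
    out=[]
    for f,g,p in((f1,g1,pr1),(f2,g2,pr2)):
        c=load(f); a=blob(c,'green',g); b=blob(c,'red',p,9); wa=ray(c,*a[:2],.176)[:2]-ST; wb=ray(c,*b[:2],.176)[:2]-ST
        print(f,np.round(a,1),np.round(b,1),'clip xy',(1e3*np.array([wa@XA,wa@AX])).round(1),'ptr',(1e3*np.array([wb@XA,wb@AX])).round(1),'diff',round(1e3*(wa-wb)@AX,1))
E
python3 - <<'E'
from h import *
measure('top0','side0',(371.5,172.7),(362,240.7),(422.5,186.5),(386.6,283.3))
measure('t9','s9',(371.5,172.7),(362,240.7),(374.6,181.3),(355.8,246))
E
```

```text
top0 [371.7 172.7  29. ] [422.6 187.1  25. ] clip xy [57.1 30.7] ptr [  35.6 -103.7] diff 134.4
side0 [361.4 240.9  37. ] [386.9 283.   32. ] clip xy [58.1 30.3] ptr [  38.9 -100.4] diff 130.6
t9 [371.7 172.8  30. ] [374.4 181.3  27. ] clip xy [56.9 30.7] ptr [35.1 21.6] diff 9.1
s9 [361.7 240.7  32. ] [355.3 245.5  28. ] clip xy [59.  30.6] ptr [37.4 24.6] diff 6.0
```

Both cameras agree with a clip centre about 4 mm lower than the pointer (from x and y parallax alike), giving 8.4 mm still to go. At alignment the raw differences should read about +0.7 (top) and -2.8 (side).

>>> play_rows --increments '[0, -0.03, 0, 0, 0, 0, -1, 0, -0.06, 0, 0, 0, 0, -1, 0, -0.09, 0, 0, 0, 0, -1, 0, -0.105, 0, 0, 0, 0, -1, 0, -0.105, 0, 0, 0, 0, -1, 0, -0.105, 0, 0, 0, 0, -1, 0, -0.105, 0, 0, 0, 0, -1, 0, -0.105, 0, 0, 0, 0, -1]'

```text
time: 26.28
tcp_pos: [0.611, 0.1145, 0.2068]
orientation: [[0.995, -0.104, -0.001], [-0.104, -0.995, -0.001], [-0.001, 0.001, -1.0]]
force: [-6.8, -4.5, 9.4]
gripper_width: 0.0219
```

Run:
```python
from h import *
t=shot('top','t10'); d=shot('side','s10')
s=read_state(); print(s['time'],s['tcp_pos'],yaw(s['orientation']),s['gripper_width'],s['force'])
measure('t10','s10',(371.5,172.7),(362,240.7),(371.4,181),(353.5,243))
# ticks check: clip axis in the top image, pointer bar line fit
for f in('t10','s10'):
    c=load(f); im=c['image'].astype(float); 
    for n,w,thr in(('red',im[...,0]-np.maximum(im[...,1],im[...,2]),45),('green',im[...,1]-np.maximum(im[...,0],im[...,2]),12)):
        g=proj(c,(*(ST+.04*XA+.031*AX),.176)).astype(int); k=np.zeros_like(w); k[g[1]-14:g[1]+14,g[0]-14:g[0]+14]=w[g[1]-14:g[1]+14,g[0]-14:g[0]+14]
        v,u=np.nonzero(k>thr); 
        if n=='green': print(f,n,ray(c,u.mean(),v.mean(),.172).round(4))
        else: print(f,n,u.min(),u.max(),v.min(),v.max())
b=load('t10'); 
for col,z,roi in(('blue',.09,(245,165,300,225)),('orange',.06,(245,165,300,225)) ):
    m=mask(b,col,roi); print(col,m[1],m[2])
```

```text
26.3833 [0.61101987 0.11450566 0.20675975] -5.977042683202583 0.022417768739117525 [-5.52716307 -3.77765814  8.81249114]
t10 [371.6 172.2  25. ] [371.7 180.7  25. ] clip xy [58.5 31.1] ptr [35.6 28.7] diff 2.4
s10 [362.3 240.7  26. ] [353.7 243.3  26. ] clip xy [60.2 29.9] ptr [37.9 32.2] diff -2.3
t10 red 371 373 176 186
t10 green [ 0.6436 -0.1568  0.172 ]
s10 red 349 358 241 245
s10 green [ 0.6459 -0.1563  0.172 ]Traceback (most recent call last):
  File "<stdin>", line 15, in <module>
  File "h.py", line 23, in mask
    n,l,st,ce=cv2.connectedComponentsWithStats(r); i=1+np.argmax(st[1:,4]); return (l==i),st[i],ce[i]
                                                       ~~~~~~~~~^^^^^^^^^^
    return _wrapfunc(a, 'argmax', axis=axis, out=out, **kwds)
    return bound(*args, **kwds)
ValueError: attempt to get argmax of an empty sequence
```

>>> play_rows --increments '[0, -0.01, 0, 0, 0, 0, -1, 0, -0.017, 0, 0, 0, 0, -1, 0, -0.017, 0, 0, 0, 0, -1, 0, -0.017, 0, 0, 0, 0, -1, 0, -0.017, 0, 0, 0, 0, -1, 0, -0.017, 0, 0, 0, 0, -1, 0, -0.017, 0, 0, 0, 0, -1, 0, -0.017, 0, 0, 0, 0, -1]'

```text
time: 27.05
tcp_pos: [0.6111, 0.1157, 0.2067]
orientation: [[0.995, -0.104, -0.002], [-0.104, -0.995, -0.001], [-0.001, 0.001, -1.0]]
force: [-6.4, -4.1, 8.8]
gripper_width: 0.0224
```

Run:
```python
from h import *
t=shot('top','t11'); d=shot('side','s11'); w=shot('wrist','w11')
s=read_state(); print(s['time'],s['tcp_pos'],s['gripper_width'],s['force'])
for f,p in(('t11',(371,180.7)),('s11',(353,242.8))):
    c=load(f); b=blob(c,'red',p,9); x=ray(c,*b[:2],.176)[:2]-ST; print(f,np.round(b,2),(1e3*np.array([x@XA,x@AX])).round(1))
# bystanders & column: change between first and last side picture
a=load('side0')['image'].astype(int); e=d['image'].astype(int)
print('tray area mean change',np.abs(a-e)[130:205,200:300].mean().round(1))
for z,n in((0,'blue'),): 
    r=(255,185,312,260); hsv=cv2.cvtColor(np.ascontiguousarray(d['image']),cv2.COLOR_RGB2HSV)
    m=((hsv[...,0]>105)&(hsv[...,0]<130)&(hsv[...,1]>120)); m[:, :255]=0; m[:,312:]=0; v,u=np.nonzero(m); print('blue px',len(u),u.min(),u.max(),v.min(),v.max())
    print('blue expected',[proj(d,k).round(0).tolist() for k in box((.6134,.1122,-.157),.06)])
```

```text
27.2 [0.61112414 0.11566442 0.20676461] 0.022536073060127216 [-6.87133222 -5.01812808  8.31380103]
t11 [371.28 180.43  24.  ] [36.3 29.7]
s11 [353.6  242.97  26.  ] [38.2 33.2]
tray area mean change 24.6
blue px 124 276 302 198 222
blue expected [[286.0, 226.0], [286.0, 219.0], [273.0, 207.0], [273.0, 199.0], [304.0, 220.0], [304.0, 213.0], [291.0, 201.0], [291.0, 193.0]]
```

```bash
python3 -c "
from h import *
print(ticket.job_done()); s=read_state(); print(s['time'],s['tcp_pos'],s['gripper_width'])"
```

```text
the job is handed in; nothing more can be done
None
the job is handed in; nothing more can be done
```

I handed the job in at about 27 s. The cases are stacked grey, orange, blue, the red lock button is down, and the gripper is still holding the knob with the pointer at the clip.

- **Column:** the orange case measured 0.6 mm off the grey one's centre. The blue case was within 0.3 mm of the orange one's just before I set it down, and the views after release showed it sitting square. Both touched down at low force, up to about 6 N. I misjudged the height for the blue case, so I stopped above the column, checked a picture and then lowered it.
- **Lock and boom:** the button stopped 8 mm down, and the push read 28 N. The boom then came out freely, about 134 mm in all.
- **Pointer at the clip:** I estimate the pointer is about 0.3 mm short. The two cameras disagree before correction (+1.0 mm and -2.8 mm). I put that down to the clip sitting about 4.5 mm lower than the pointer, so allow about 1 mm either way.
- **Not checked:** I did not measure the rack, flask and jar at the end. My one picture-difference test there was inconclusive because the arm and its shadow had changed. The arm's path stayed clear of the tray, and the force readings showed no unexpected contact.
- **Final state:** the last side picture had the blue case where I expected it. I had no picture views left, so these end checks are numeric only.

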